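# Find the blind hole of a spacer on the gauge pin and hold it hole-up

### The arm

A 6-joint arm with a two-finger parallel gripper is mounted at the origin on a cart in front of the work surface, level with it; the furniture and walls round the work are solid. World frame = base frame: x ahead of the robot, y to its left, z up, the work surface at z = 0. Lengths are in m, angles in rad, forces in N, time in s.
With the tool pointing down it reaches from about 0.3 to 0.875 m from the base axis. Payload 6.4 kg.
Tool frame: the origin (TCP) lies midway between the tips of the shut fingers; the grasp point (between the pads) lies 19 mm behind it; z points along the fingers, x is the direction in which the jaws open and shut, and the axes are right-handed (so a half turn about z gives the same grasp; the last joint's range is limited). The gripper opens to 88 mm and grips with 3 to 60 N. Pads are 18 mm wide; open, the fingers measure 123 mm over their backs; the gripper's body (75 mm by 187 mm) begins 45 mm behind the grasp point.
Start: joints at [-1.379, 0.181, 1.607, -0, 1.354, -0.206], TCP at [0.223, -0.53, 0.239] pointing down, gripper open.
Joint ranges: [-2.99, 2.99], [-0.89, 2.07], [0.3, 2.58], [-1.14, 4.28], [0, 2.63], [-3.12, 3.12]. Speed limits (rad/s): [2.57, 2.57, 3.01, 3.14, 3.14, 3.14].

### API

Orientations are given as a rotation vector (axis times angle).
In Python, from workcell import robot, cams gives the robot as it stands.
- The arm moves only by the tool drive_tool, never from a script. Its argument "targets" is a list of rows, each an object of numbers: "wx", "wy", "wz": the turn, a rotation vector about the tool's x, y, z in units of 10 degrees (1.0 is 10 degrees); "dx", "dy", "dz": the shift along the tool's x, y, z in mm; "jaw": the finger opening in mm, from 0 to 88.1. In form: [{"wx": .., "wy": .., "wz": .., "dx": .., "dy": .., "dz": .., "jaw": ..}, ...]. A call has 1 to 20 rows; each row is the pose to reach, as a shift and turn from the pose commanded when the call began, along the tool's axes at that moment; what a row does not reach only later rows make up. A row lasts 1/8 s, in which the tool goes at most 62.5 mm and 10.7 degrees, less where a joint would pass 70% of its speed; a pose out of reach is approached as far as the arm can. A call with a gripper value outside its range is refused whole. The fingers move at their own pace and stop on an object; "force" is the grip in N (left out, the last holds). Time passes only in rows, so rows that repeat a pose let the fingers close. It gives the time, the measured TCP pose, the force and the opening at its end, in the units of the state.
- robot.read_state(): the state, without advancing time (a new reading comes with each control period).
- cams.read_camera(name): name is "scene" or "top"; returns a dict with "frame" (384x512x3 uint8, red, green, blue), "K" (3x3 intrinsics, pixels), "world_from_camera" (4x4, takes a point from camera to world coordinates). Camera axes: x right, y up, looking along -z (the intrinsics and any distortion apply to the point x, -y, -z); pixel columns grow to the right and rows downward; lengths in m; the calibration is good to about 2 mm. A picture is of the moment at which its call begins. There is no depth.
- robot.close_job(): hands the job in, once; it reports no verdict.
The state is a dict: "time_s": time; "qpos": joint angles; "dq": joint speeds; "tau": joint torques, N m; "eef_pos": TCP position; "eef_rot": TCP orientation; "contact_force": force on the tool from outside, world axes, zero at the start; "moment": the same for the moment, N m; "gripper_width": opening from 0.0 (shut) to 1.0 (fully open).
Only numpy, scipy, OpenCV 4.12 (cv2) and the standard library are available. Lean on these libraries where they do the work, as an engineer would, in place of code of your own. Each camera call takes 0.05 s, during which the arm holds its last target.

### The job

Turn the turntable clockwise (seen from above) by its red post, about a quarter turn, until it clicks into its detent, so that the square brass spacer comes out from under the blue dust hood. Pick the spacer up and try its ends on the gauge pin until you feel the pin go deep in: that end has the blind hole, the other only a shallow recess that looks the same. Then turn the spacer upright with the deep hole facing straight up and finish while holding it still like that, some 20 cm above the desk and well clear of everything on it, the turntable still in its detent and the other things where they were.

Things in the scene. Friction and masses are not known exactly. Their poses are not given: they have to be found in the camera images.
- turntable (a joint): angle of the round turntable (250 mm across, grey rubber top 22 mm above the desk), in rad; it grows as it turns clockwise seen from above; starts between -0.25 and 0; the detent is at 1.571 (a spring plunger drops between two bumps on the rim: pushing over the first bump takes about 5 N at the post, within 0.05 rad of the detent it pulls itself in, and it can be pushed past, to a stop at 1.85). It turns stiffly and stays where it is left
- turntable_axis (a point): the turntable's axis, at the height of its top surface (22 mm above the desk); its base can stand anywhere at a small yaw; x points to the side of the dust hood (fixed blue plate over the rim of the far side, 45 to 138 mm from the axis along x, 90 mm wide, underside 48 mm and top 52 mm above the turntable). The plunger block stands just outside the rim half-way between x and y, no higher than the turntable's top
- post_grip (a point): middle of the upright round red post fixed to the turntable 100 mm from its axis: 16 mm across, 40 mm high above the turntable's top (this point is 20 mm above that top). At angle 0 the post is on the side away from the hood (-x of turntable_axis), at the detent on its +y side
- spacer_center (a point): centre of the square brass spacer, 28 x 28 x 64 mm, 0.1 to 0.16 kg, lying on one long side on the turntable at any yaw, first under the hood, about 82 mm from the axis. The x axis of this frame runs along its length, through the centres of both ends. One end has a blind hole 15 mm wide and 34 mm deep, the other end a recess 15 mm wide and only 4 mm deep; which end is which has to be felt
- gauge_tip (a point): rounded tip of the fixed horizontal gauge pin, 7 mm thick, 75 mm above the desk; x points along the pin to its root (the pin is to be entered in this direction), 51 mm long to the face of a green square post 24 x 24 mm and 90 mm high on a small base plate
- wooden_box: wooden box 71 x 113 x 50 mm, bystander, origin under its centre
- notebook: notebook 210 x 152 x 14 mm lying on the desk, bystander, origin under its centre
- spectacles: spectacles 141 x 142 x 42 mm, bystander, origin under their centre
- masking_tape: roll of masking tape 104 mm across, 25 mm high, bystander, origin under its centre
- glue_bottle: white glue bottle with red cap, 38 mm across, 130 mm high, bystander, origin under its centre

How it is judged:
By the outcome, as a careful person would: the job done as asked, in the order asked, and still so for the second after the job is handed in, while the arm keeps its last pose, push and grip.
It also fails if it takes over 72 s, if anything falls off the work surface, if the arm or the gripper's body presses on something with over 40 N, if the wrist force passes 120 N, or if a joint passes its speed limit or range.

## Working session

There is one attempt and no reset: what is moved stays moved. The work goes in short steps, Python scripts to look and compute and a tool call to move; the robot and the scene stay as the last step left them, time stands still between calls to the robot, and variables do not carry over. Pictures are saved under pics/ and viewed, and the job is handed in when it is done.

Besides the shell and the picture viewer there is one more tool, called after "Request:" as name([rows], argument=value, ...), one row to a line, values as JSON. drive_tool: Moves the arm, as the interface text tells. Its arguments: {"type":"object","properties":{"targets":{"type":"array","items":{"type":"object","properties":{"wx":{"type":"number"},"wy":{"type":"number"},"wz":{"type":"number"},"dx":{"type":"number"},"dy":{"type":"number"},"dz":{"type":"number"},"jaw":{"type":"number"}}}},"force":{"type":"number"}},"required":["targets"]}

```bash
ls; mkdir -p pics; python3 - <<'E'
from workcell import robot, cams
import cv2,numpy as np
s=robot.read_state()
for k,v in s.items(): print(k,v)
for n in ("scene","top"):
    c=cams.read_camera(n); print(n,c["K"].tolist(),np.round(c["world_from_camera"],4).tolist(),[k for k in c])
    np.savez(f"pics/{n}0.npz",**{k:np.array(v) for k,v in c.items()})
    cv2.imwrite(f"pics/{n}0.png",cv2.resize(c["frame"][:,:,::-1],(800,600),interpolation=cv2.INTER_CUBIC))
E
```

```text
pics
time_s 0.0
qpos [-1.37929435e+00  1.81533993e-01  1.60799734e+00 -3.22145687e-05
  1.35380443e+00 -2.06302393e-01]
dq [ 0.00088312  0.00107041 -0.00060675  0.00077778 -0.00090217  0.00012595]
tau [ 5.06706456e-04 -4.33865082e+01 -3.41850615e+01  7.03634229e-02
  3.85782158e-02 -1.45465283e-04]
eef_pos [ 0.22265332 -0.52955908  0.23781926]
eef_rot [-2.61557540e+00  1.73801741e+00  1.95616679e-03]
contact_force [-0.20906457 -0.70911534 -0.3223388 ]
moment [ 4.64034081e-02 -3.34316716e-05 -2.76469783e-02]
gripper_width 1.0017076606935245
scene [[453.9085899160741, 0.0, 254.42291112538672], [0.0, 453.9085899160741, 191.62730264751886], [0.0, 0.0, 1.0]] [[0.4168, 0.4369, -0.7971, -0.5383], [-0.909, 0.1963, -0.3677, -0.4376], [-0.0042, 0.8778, 0.479, 0.7222], [0.0, 0.0, 0.0, 1.0]] ['frame', 'K', 'world_from_camera']
top [[468.5161240915039, 0.0, 260.18304407615625], [0.0, 468.5161240915039, 192.4457790935284], [0.0, 0.0, 1.0]] [[0.0123, 0.9847, -0.1737, 0.2744], [-0.9997, 0.0156, 0.0175, 0.0683], [0.0199, 0.1734, 0.9846, 1.6486], [0.0, 0.0, 0.0, 1.0]] ['frame', 'K', 'world_from_camera']
```

View pics/scene0.png

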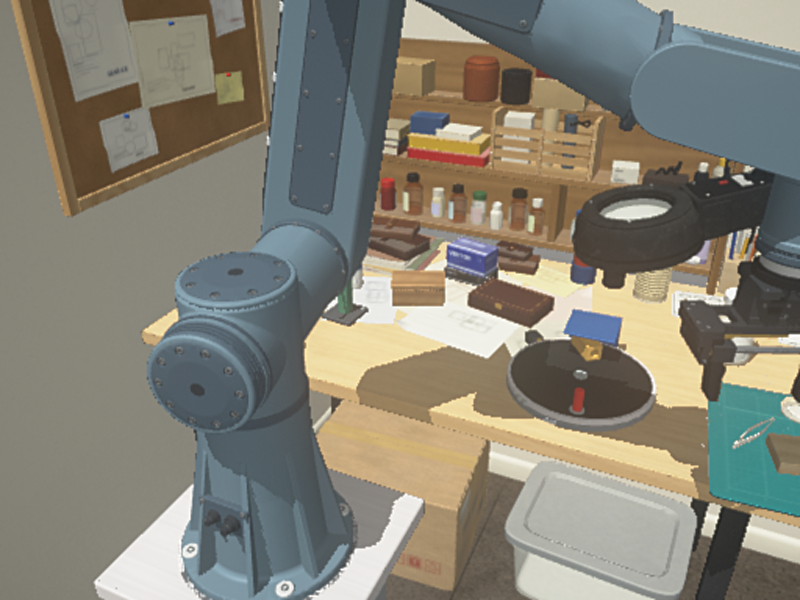

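View pics/top0.png

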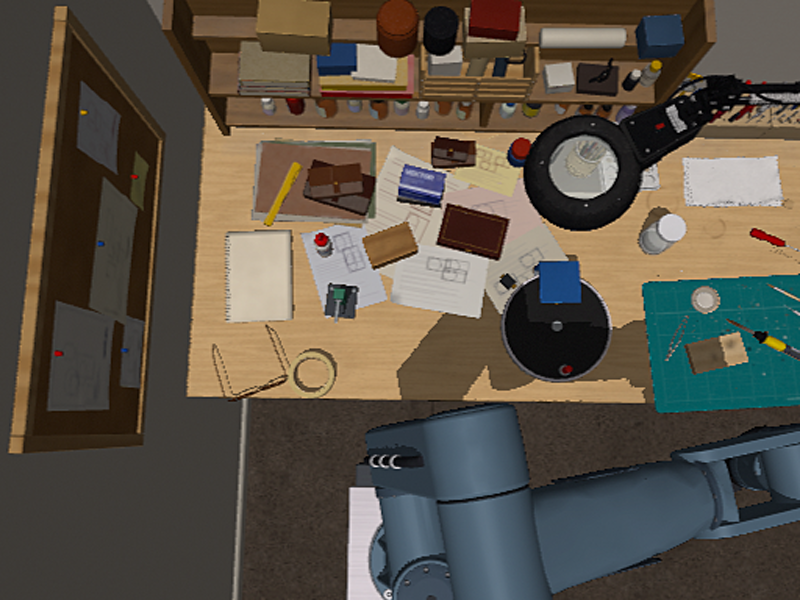

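```bash
cat > h.py <<'E'
import numpy as np,cv2
def load(f):
    d=np.load(f); return {k:d[k] for k in d}
def ray(c,u,v):  # native px
    K=c["K"];T=c["world_from_camera"]
    d=np.array([(u-K[0,2])/K[0,0],-(v-K[1,2])/K[1,1],-1.]);return T[:3,3],T[:3,:3]@d
def pix2w(c,u,v,z):
    o,d=ray(c,u,v);return o+d*(z-o[2])/d[2]
def w2pix(c,p):
    T=c["world_from_camera"];q=T[:3,:3].T@(np.array(p)-T[:3,3]);K=c["K"]
    return np.array([K[0,2]+K[0,0]*q[0]/-q[2],K[1,2]-K[1,1]*q[1]/-q[2]])
def crop(c,x0,y0,x1,y1,s,fn):
    f=c["frame"][y0:y1,x0:x1,::-1];cv2.imwrite(fn,cv2.resize(f,None,fx=s,fy=s,interpolation=cv2.INTER_CUBIC))
E
python3 - <<'E'
from h import *
t=load("pics/top0.npz");s=load("pics/scene0.npz")
crop(t,310,155,410,255,6,"pics/t_tt.png")
crop(t,190,140,270,210,8,"pics/t_g.png")
crop(s,310,190,430,280,6,"pics/s_tt.png")
crop(s,200,160,290,210,8,"pics/s_g.png")
E
```

```text
(no output)
```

View pics/t_tt.png

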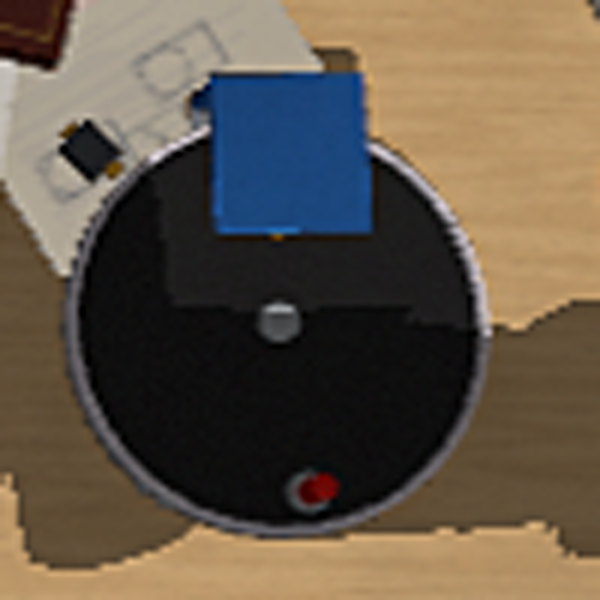

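View pics/t_g.png

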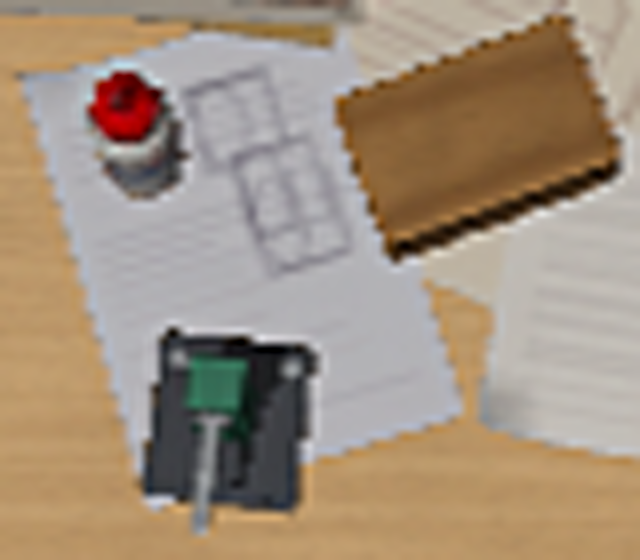

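View pics/s_tt.png

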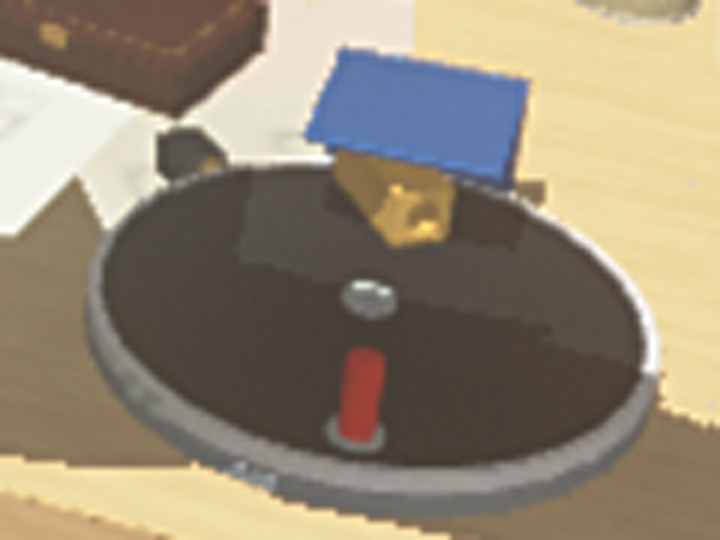

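View pics/s_g.png

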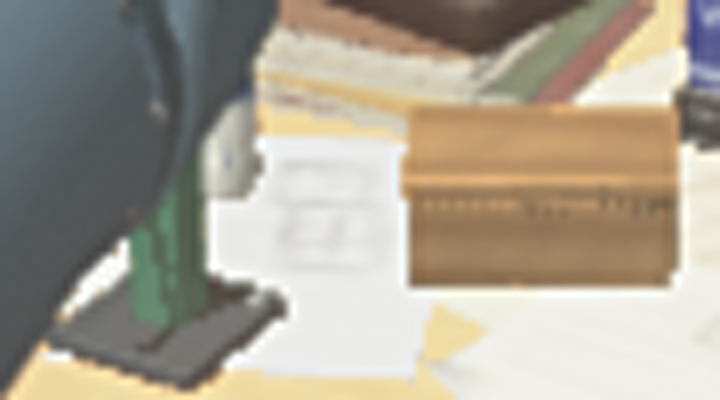

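```bash
python3 - <<'E'
from h import *
t=load("pics/top0.npz");s=load("pics/scene0.npz")
P=lambda x,y,sc,x0,y0,z,c=t:pix2w(c,(x+.5)/sc-.5+x0,(y+.5)/sc-.5+y0,z)
T=lambda x,y,z:P(x,y,6,310,155,z).round(4)
G=lambda x,y,z:P(x,y,8,190,140,z).round(4)
S=lambda x,y,z:P(x,y,6,310,190,z,s).round(4)
print("hub",T(280,318,.026),S(369,295,.028))
for q in[(68,325),(490,325),(285,537)]:print("rim",T(*q,.022))
for q in[(212,73),(362,73),(372,234),(214,234)]:print("hood",T(*q,.074))
for q in[(343,48),(528,80),(517,180),(308,135)]:print("hoodS",S(*q,.074))
print("post top",T(319,488,.062),S(366,354,.062),"base",T(308,491,.022),S(357,436,.022))
print("tip",G(199,531,.075),"root",G(208,415,.075),"greenTop",G(217,384,.09))
for q in[(189,360),(246,360),(243,412),(190,408)]:print("gt",G(*q,.09))
E
```

```text
hub [ 0.512  -0.2986  0.026 ] [ 0.5056 -0.2994  0.028 ]
rim [ 0.5065 -0.1747  0.022 ]
rim [ 0.5103 -0.4233  0.022 ]
rim [ 0.3846 -0.2994  0.022 ]
hood [ 0.647  -0.2517  0.074 ]
hood [ 0.6485 -0.3386  0.074 ]
hood [ 0.5542 -0.3417  0.074 ]
hood [ 0.5528 -0.251   0.074 ]
hoodS [ 0.6414 -0.2527  0.074 ]
hoodS [ 0.6464 -0.3393  0.074 ]
hoodS [ 0.5535 -0.3495  0.074 ]
hoodS [ 0.5538 -0.2559  0.074 ]
post top [ 0.4098 -0.3103  0.062 ] [ 0.4114 -0.314   0.062 ] base [ 0.4113 -0.3134  0.022 ] [ 0.4093 -0.3155  0.022 ]
tip [0.5031 0.1947 0.075 ] root [0.5531 0.1924 0.075 ] greenTop [0.5638 0.1878 0.09  ]
gt [0.5739 0.1999 0.09  ]
gt [0.5743 0.1758 0.09  ]
gt [0.5519 0.1765 0.09  ]
gt [0.5533 0.1989 0.09  ]
```

```bash
cat >> h.py <<'E'
def tri(obs):
    A=np.zeros((3,3));b=np.zeros(3)
    for c,u,v in obs:
        o,d=ray(c,u,v);d=d/np.linalg.norm(d);M=np.eye(3)-np.outer(d,d);A+=M;b+=M@o
    x=np.linalg.solve(A,b);return x,[ (w2pix(c,x)-[u,v]).round(1) for c,u,v in obs]
E
python3 - <<'E'
from h import *
t=load("pics/top0.npz");s=load("pics/scene0.npz")
k=.64
print("lamp ring",tri([(t,585*k,172*k),(s,638*k,225*k)]))
print("lamp arm",tri([(t,640*k,130*k),(s,690*k,200*k)]))
for n,q,z in[("glue",(322,245),.12),("wbox",(390,245),.05),("tape",(313,371),.025),("spec",(250,370),.03),("box2",(473,232),.04),("cup",(662,232),.1)]:
    print(n,pix2w(t,q[0]*k,q[1]*k,z).round(3))
E
```

```text
lamp ring (array([ 0.81170125, -0.32826822,  0.18990245]), [array([-0.2,  0.1]), array([ 0.2, -0. ])])
lamp arm (array([ 0.88478659, -0.42069552,  0.2336535 ]), [array([-3.9,  1.1]), array([ 4.3, -1.2])])
glue [0.662 0.224 0.12 ]
wbox [0.683 0.079 0.05 ]
tape [0.4   0.244 0.025]
spec [0.4   0.382 0.03 ]
box2 [ 0.719 -0.109  0.04 ]
cup [ 0.71  -0.519  0.1  ]
```

```bash
cat >> h.py <<'E'
from scipy.spatial.transform import Rotation as R
def pose():
    from workcell import robot
    s=robot.read_state();return np.array(s["eef_pos"]),R.from_rotvec(s["eef_rot"]),s
def Rdown(yawdeg): # tool x at yaw, z down
    a=np.radians(yawdeg);x=np.array([np.cos(a),np.sin(a),0]);z=np.array([0,0,-1.]);return R.from_matrix(np.c_[x,np.cross(z,x),z])
def tgt(pw,Rt,p0=None,R0=None):
    if p0 is None: p0,R0,_=pose()
    d=R0.inv().apply(np.array(pw)-p0)*1000;w=(R0.inv()*Rt).as_rotvec()*18/np.pi
    print(dict(wx=round(w[0],2),wy=round(w[1],2),wz=round(w[2],2),dx=round(d[0],1),dy=round(d[1],1),dz=round(d[2],1)))
def st():
    p,r,s=pose();print("t",round(s["time_s"],2),"p",p.round(4),"yawx",np.degrees(np.arctan2(*r.as_matrix()[[1,0],0])).round(2),"z",r.as_matrix()[:,2].round(3),"F",np.round(s["contact_force"],1),"M",np.round(s["moment"],2),"w",round(s["gripper_width"]*88.1,1),"q",np.round(s["qpos"],3))
E
python3 - <<'E'
from h import *
st()
tgt([.410,-.313,.11],Rdown(-82));tgt([.410,-.313,.036],Rdown(-82))
E
```

```text
t 0.1 p [ 0.2227 -0.5296  0.2379] yawx -67.21 z [-0.     0.002 -1.   ] F [ 0.2 -0.5 -0.1] M [-0.04 -0.01  0.01] w 88.5 q [-1.379  0.181  1.608 -0.     1.354 -0.206]
{'wx': np.float64(-0.0), 'wy': np.float64(0.01), 'wz': np.float64(1.48), 'dx': np.float64(-127.0), 'dy': np.float64(-256.6), 'dz': np.float64(128.2)}
{'wx': np.float64(-0.0), 'wy': np.float64(0.01), 'wz': np.float64(1.48), 'dx': np.float64(-126.8), 'dy': np.float64(-256.6), 'dz': np.float64(202.2)}
```

Request:
drive_tool([
  {"wz":1.5,"dx":-40,"dy":-85,"dz":30,"jaw":50},
  {"wz":1.5,"dx":-85,"dy":-170,"dz":80,"jaw":50},
  {"wz":1.5,"dx":-127,"dy":-257,"dz":125,"jaw":50},
  {"wz":1.5,"dx":-127,"dy":-257,"dz":128,"jaw":50},
  {"wz":1.5,"dx":-127,"dy":-257,"dz":128,"jaw":50},
  {"wz":1.5,"dx":-127,"dy":-257,"dz":128,"jaw":50},
  {"wz":1.5,"dx":-127,"dy":-257,"dz":128,"jaw":50},
])

```text
invalid input
```

```bash
python3 - <<'E'
from h import *
from workcell import cams
st()
for n in("top","scene"):
    c=cams.read_camera(n);np.savez(f"pics/{n}1.npz",**c)
    if n=="top":crop(c,290,135,430,255,5,"pics/top1.png")
    else:crop(c,290,150,450,290,5,"pics/scene1.png")
E
```

```text
t 0.1 p [ 0.2227 -0.5296  0.2379] yawx -67.21 z [-0.     0.002 -1.   ] F [ 0.2 -0.5 -0.1] M [-0.04 -0.01  0.01] w 88.5 q [-1.379  0.181  1.608 -0.     1.354 -0.206]
```

View pics/top1.png

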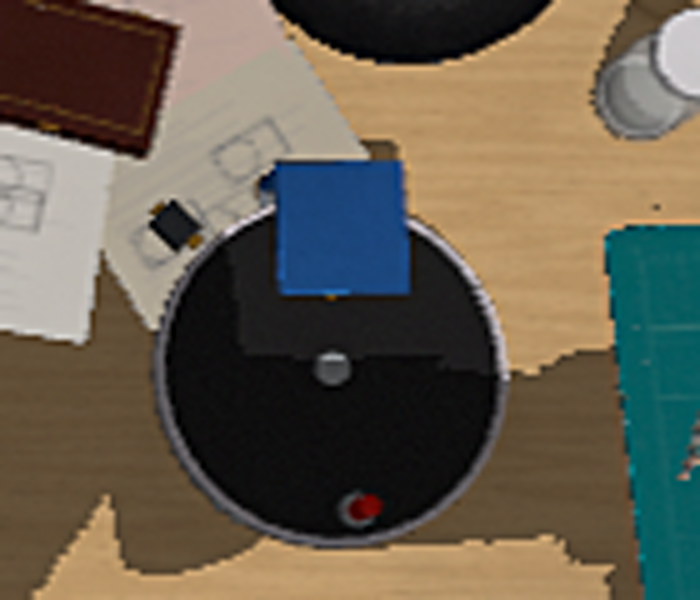

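View pics/scene1.png

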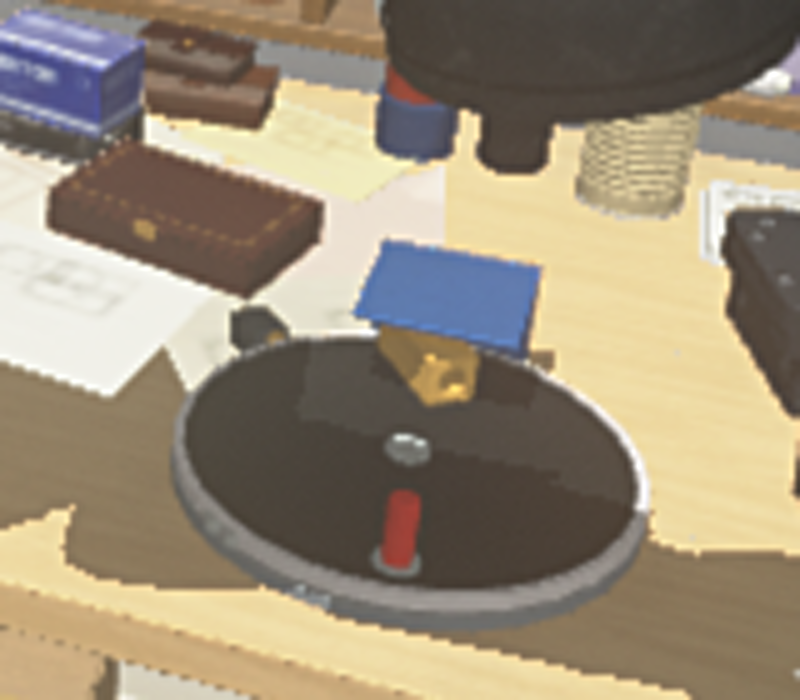

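Request:
drive_tool([
  {"wx":0,"wy":0,"wz":1.5,"dx":-40,"dy":-85,"dz":30,"jaw":50},
  {"wx":0,"wy":0,"wz":1.5,"dx":-85,"dy":-170,"dz":80,"jaw":50},
  {"wx":0,"wy":0,"wz":1.5,"dx":-127,"dy":-257,"dz":125,"jaw":50},
  {"wx":0,"wy":0,"wz":1.5,"dx":-127,"dy":-257,"dz":128,"jaw":50},
  {"wx":0,"wy":0,"wz":1.5,"dx":-127,"dy":-257,"dz":128,"jaw":50},
  {"wx":0,"wy":0,"wz":1.5,"dx":-127,"dy":-257,"dz":128,"jaw":50},
  {"wx":0,"wy":0,"wz":1.5,"dx":-127,"dy":-257,"dz":128,"jaw":50},
], force=20)

```text
time_s: 1.08
eef_pos: [0.4106, -0.3138, 0.1109]
eef_rot: [2.368, -2.064, 0.0]
contact_force: [0.5, 0.4, 0.8]
gripper_width: 0.568
```

```bash
cat >> h.py <<'E'
def snap(tag,tb=(290,135,430,255),sb=(290,150,450,290),sc=5):
    from workcell import cams
    for n,b in(("top",tb),("scene",sb)):
        if b is None: continue
        c=cams.read_camera(n);np.savez(f"pics/{n}{tag}.npz",**c);crop(c,*b,sc,f"pics/{n}{tag}.png")
E
python3 - <<'E'
from h import *
st();snap("2")
E
```

```text
t 1.07 p [ 0.4106 -0.3138  0.1109] yawx -82.15 z [-0.    -0.001 -1.   ] F [0.5 0.4 0.8] M [-0.   -0.01  0.  ] w 50.0 q [-0.882  0.209  1.857 -0.     1.075  0.552]
```

View pics/top2.png

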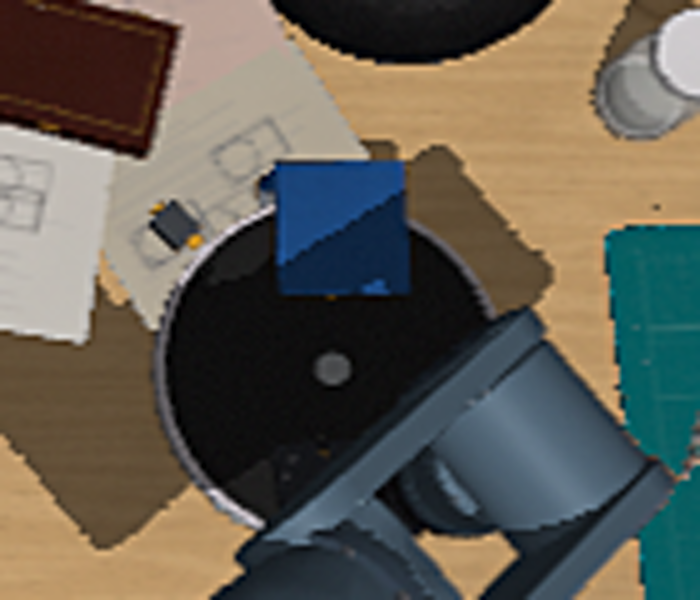

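View pics/scene2.png

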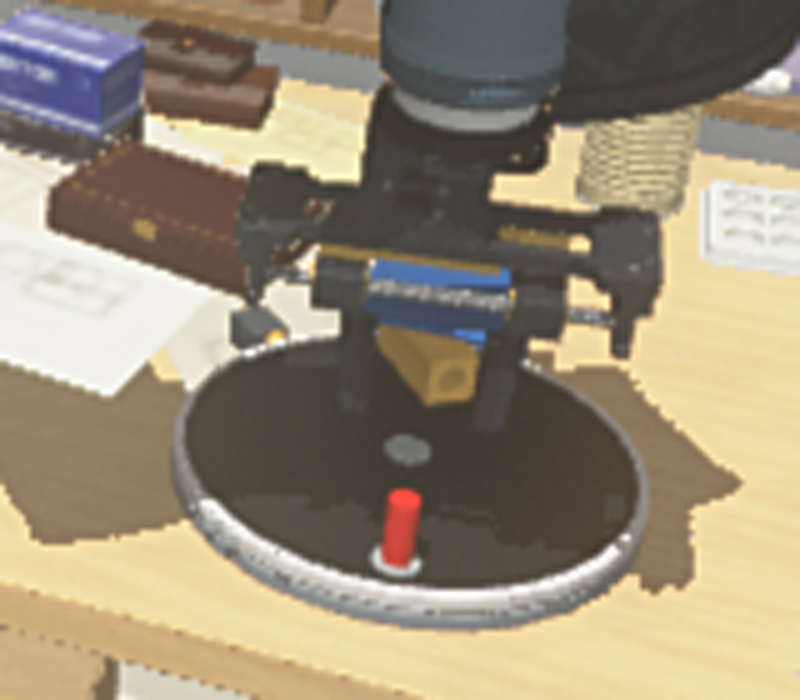

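Request:
drive_tool([
  {"wx":0,"wy":0,"wz":0,"dx":0,"dy":0,"dz":25,"jaw":50},
  {"wx":0,"wy":0,"wz":0,"dx":0,"dy":0,"dz":50,"jaw":50},
  {"wx":0,"wy":0,"wz":0,"dx":0,"dy":0,"dz":75,"jaw":50},
  {"wx":0,"wy":0,"wz":0,"dx":0,"dy":0,"dz":75,"jaw":25},
  {"wx":0,"wy":0,"wz":0,"dx":0,"dy":0,"dz":75,"jaw":10},
  {"wx":0,"wy":0,"wz":0,"dx":0,"dy":0,"dz":75,"jaw":10},
  {"wx":0,"wy":0,"wz":0,"dx":0,"dy":0,"dz":75,"jaw":10},
], force=15)

```text
time_s: 2.05
eef_pos: [0.411, -0.3142, 0.0368]
eef_rot: [2.367, -2.065, 0.003]
contact_force: [-0.4, -0.1, 2.9]
gripper_width: 0.172
```

```bash
python3 - <<'E'
from h import *
st();snap("3")
ax=np.array([.508,-.299])
p,r,s=pose()
v=p[:2]-ax;print(np.hypot(*v),np.degrees(np.arctan2(v[1],v[0])))
E
```

```text
t 2.05 p [ 0.411  -0.3142  0.0368] yawx -82.21 z [ 0.001 -0.002 -1.   ] F [-0.4 -0.1  2.9] M [0.01 0.16 0.  ] w 15.2 q [-0.882  0.336  1.883 -0.     0.921  0.553]
0.0982037545853782 -171.10392296195337
```

View pics/scene3.png

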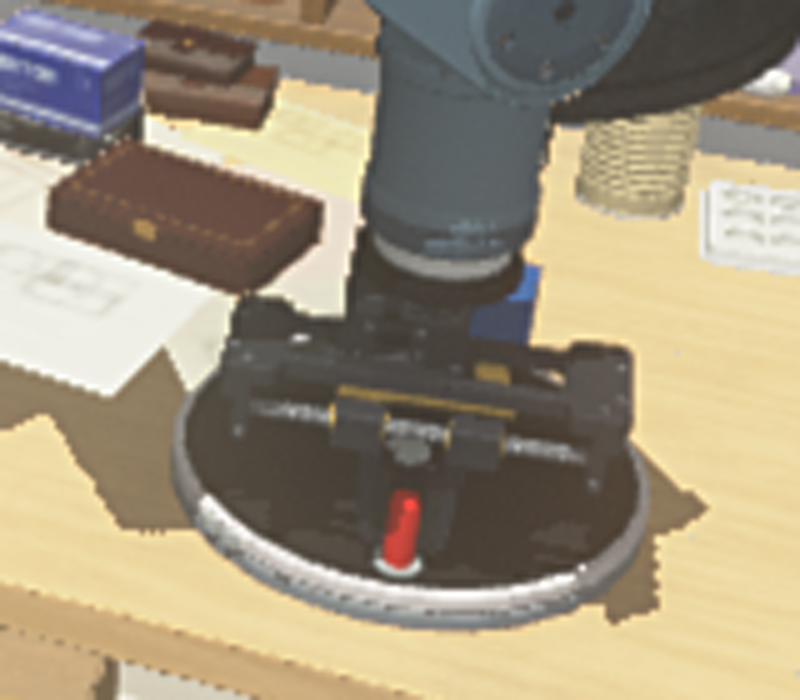

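```bash
python3 - <<'E'
from h import *
c=load("pics/scene3.npz");p=np.array([.411,-.3142,.0368])
for d in([0,0,0],[0,.008,0],[0,-.008,0],[0,0,.025],[0,.02,0]):
    print(d,((w2pix(c,p+d)-[290,150]+.5)*5).round())
f=c["frame"][230:275,350:400,::-1];f=np.clip(f.astype(float)*1.8+20,0,255).astype('uint8')
cv2.imwrite("pics/z3.png",cv2.resize(f,None,fx=14,fy=14,interpolation=cv2.INTER_CUBIC))
E
```

```text
[0, 0, 0] [400. 537.]
[0, 0.008, 0] [384. 533.]
[0, -0.008, 0] [416. 541.]
[0, 0, 0.025] [405. 496.]
[0, 0.02, 0] [360. 527.]
```

View pics/z3.png

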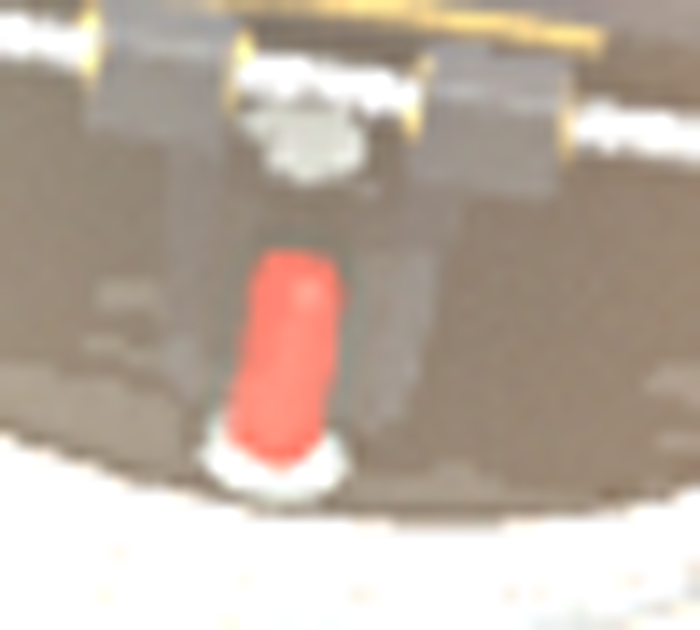

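```bash
python3 - <<'E'
from h import *
p,r,s=pose();ax=np.array([.509,-.299]);v=p[:2]-ax;a0=np.degrees(np.arctan2(v[1],v[0]));rr=np.hypot(*v);print(a0%360,rr)
for i,a in enumerate([6,12,18,24,30,36,42,48,54,60,66,72,78,83,87,90]):
    t=np.radians(a0-a);rad=rr+(.0997-rr)*a/98
    q=np.r_[ax+rad*np.array([np.cos(t),np.sin(t)])-p[:2],0]
    d=r.inv().apply(q)*1000;print(f'{{"wx":0,"wy":0,"wz":{a/10},"dx":{d[0]:.1f},"dy":{d[1]:.1f},"dz":0,"jaw":10}},')
E
```

```text
188.80675134833047 0.09919184558779534
{"wx":0,"wy":0,"wz":0.6,"dx":-10.4,"dy":-0.3,"dz":0,"jaw":10},
{"wx":0,"wy":0,"wz":1.2,"dx":-20.7,"dy":-1.7,"dz":0,"jaw":10},
{"wx":0,"wy":0,"wz":1.8,"dx":-30.8,"dy":-4.2,"dz":0,"jaw":10},
{"wx":0,"wy":0,"wz":2.4,"dx":-40.5,"dy":-7.8,"dz":0,"jaw":10},
{"wx":0,"wy":0,"wz":3.0,"dx":-49.9,"dy":-12.3,"dz":0,"jaw":10},
{"wx":0,"wy":0,"wz":3.6,"dx":-58.7,"dy":-17.8,"dz":0,"jaw":10},
{"wx":0,"wy":0,"wz":4.2,"dx":-67.0,"dy":-24.1,"dz":0,"jaw":10},
{"wx":0,"wy":0,"wz":4.8,"dx":-74.5,"dy":-31.4,"dz":0,"jaw":10},
{"wx":0,"wy":0,"wz":5.4,"dx":-81.2,"dy":-39.3,"dz":0,"jaw":10},
{"wx":0,"wy":0,"wz":6.0,"dx":-87.0,"dy":-47.9,"dz":0,"jaw":10},
{"wx":0,"wy":0,"wz":6.6,"dx":-91.9,"dy":-57.1,"dz":0,"jaw":10},
{"wx":0,"wy":0,"wz":7.2,"dx":-95.9,"dy":-66.8,"dz":0,"jaw":10},
{"wx":0,"wy":0,"wz":7.8,"dx":-98.8,"dy":-76.8,"dz":0,"jaw":10},
{"wx":0,"wy":0,"wz":8.3,"dx":-100.4,"dy":-85.3,"dz":0,"jaw":10},
{"wx":0,"wy":0,"wz":8.7,"dx":-101.1,"dy":-92.2,"dz":0,"jaw":10},
{"wx":0,"wy":0,"wz":9.0,"dx":-101.4,"dy":-97.4,"dz":0,"jaw":10},
```

Request:
drive_tool([
  {"wx":0,"wy":0,"wz":0.3,"dx":-5.2,"dy":0,"dz":0,"jaw":10},
  {"wx":0,"wy":0,"wz":0.8,"dx":-14,"dy":-0.7,"dz":0,"jaw":10},
  {"wx":0,"wy":0,"wz":1.4,"dx":-24,"dy":-2.5,"dz":0,"jaw":10},
  {"wx":0,"wy":0,"wz":2.0,"dx":-34,"dy":-5.3,"dz":0,"jaw":10},
  {"wx":0,"wy":0,"wz":2.4,"dx":-40.5,"dy":-7.8,"dz":0,"jaw":10},
  {"wx":0,"wy":0,"wz":3.0,"dx":-50,"dy":-12.3,"dz":0,"jaw":10},
], force=15)

```text
time_s: 2.9
eef_pos: [0.4164, -0.263, 0.0368]
eef_rot: [1.748, -2.61, 0.003]
contact_force: [-0.9, -2.0, 5.8]
gripper_width: 0.174
```

```bash
python3 - <<'E'
from h import *
st()
E
```

```text
t 2.9 p [ 0.4164 -0.263   0.0368] yawx -112.38 z [ 0.001 -0.002 -1.   ] F [-0.9 -2.   5.8] M [-0.12  0.17 -0.05] w 15.3 q [-8.040e-01  2.910e-01  1.945e+00 -1.000e-03  9.030e-01  1.158e+00]
```

```bash
cat >> h.py <<'E'
def arc(al,ax=(.509,-.299)):
    p,r,s=pose();ax=np.array(ax);v=p[:2]-ax;a0=np.degrees(np.arctan2(v[1],v[0]));rr=np.hypot(*v);print(a0%360,rr)
    for a in al:
        t=np.radians(a0-a);q=np.r_[ax+rr*np.array([np.cos(t),np.sin(t)])-p[:2],0]
        d=r.inv().apply(q)*1000;print(f'wz {a/10} dx {d[0]:.1f} dy {d[1]:.1f}')
E
python3 -c "
from h import *
arc([6,12,18,24,30,36,42,48,53,57,60])"
```

```text
158.73416022657656 0.09932849737423305
wz 0.6 dx -10.4 dy -0.3
wz 1.2 dx -20.7 dy -1.8
wz 1.8 dx -30.8 dy -4.3
wz 2.4 dx -40.6 dy -7.8
wz 3.0 dx -49.9 dy -12.3
wz 3.6 dx -58.7 dy -17.8
wz 4.2 dx -66.9 dy -24.2
wz 4.8 dx -74.4 dy -31.4
wz 5.3 dx -80.1 dy -38.0
wz 5.7 dx -84.2 dy -43.6
wz 6.0 dx -87.0 dy -48.0
```

Request:
drive_tool([
  {"wx":0,"wy":0,"wz":0.6,"dx":-10.4,"dy":-0.3,"dz":0,"jaw":10},
  {"wx":0,"wy":0,"wz":1.2,"dx":-20.7,"dy":-1.8,"dz":0,"jaw":10},
  {"wx":0,"wy":0,"wz":1.8,"dx":-30.8,"dy":-4.3,"dz":0,"jaw":10},
  {"wx":0,"wy":0,"wz":2.4,"dx":-40.6,"dy":-7.8,"dz":0,"jaw":10},
  {"wx":0,"wy":0,"wz":3.0,"dx":-49.9,"dy":-12.3,"dz":0,"jaw":10},
  {"wx":0,"wy":0,"wz":3.6,"dx":-58.7,"dy":-17.8,"dz":0,"jaw":10},
  {"wx":0,"wy":0,"wz":4.2,"dx":-66.9,"dy":-24.2,"dz":0,"jaw":10},
  {"wx":0,"wy":0,"wz":4.8,"dx":-74.4,"dy":-31.4,"dz":0,"jaw":10},
  {"wx":0,"wy":0,"wz":5.3,"dx":-80.1,"dy":-38,"dz":0,"jaw":10},
  {"wx":0,"wy":0,"wz":5.7,"dx":-84.2,"dy":-43.6,"dz":0,"jaw":10},
], force=15)

```text
time_s: 4.15
eef_pos: [0.4894, -0.2024, 0.0368]
eef_rot: [-0.292, 3.126, -0.006]
contact_force: [-1.9, -6.5, 2.5]
gripper_width: 0.179
```

```bash
python3 - <<'E'
from h import *
st();arc([1,2,3,4,5,6,7,8,9,10,11])
snap("4")
E
```

```text
t 4.15 p [ 0.4894 -0.2024  0.0368] yawx -169.34 z [ 0.002 -0.003 -1.   ] F [-1.9 -6.5  2.5] M [-0.86  0.18 -0.16] w 15.7 q [-6.160e-01  3.580e-01  1.852e+00 -2.000e-03  9.280e-01  2.341e+00]
101.48464582730587 0.09854446726824967
wz 0.1 dx -1.7 dy 0.0
wz 0.2 dx -3.4 dy -0.0
wz 0.3 dx -5.2 dy -0.1
wz 0.4 dx -6.9 dy -0.1
wz 0.5 dx -8.6 dy -0.3
wz 0.6 dx -10.3 dy -0.4
wz 0.7 dx -12.0 dy -0.6
wz 0.8 dx -13.7 dy -0.8
wz 0.9 dx -15.4 dy -1.0
wz 1.0 dx -17.1 dy -1.3
wz 1.1 dx -18.8 dy -1.5
```

View pics/scene4.png

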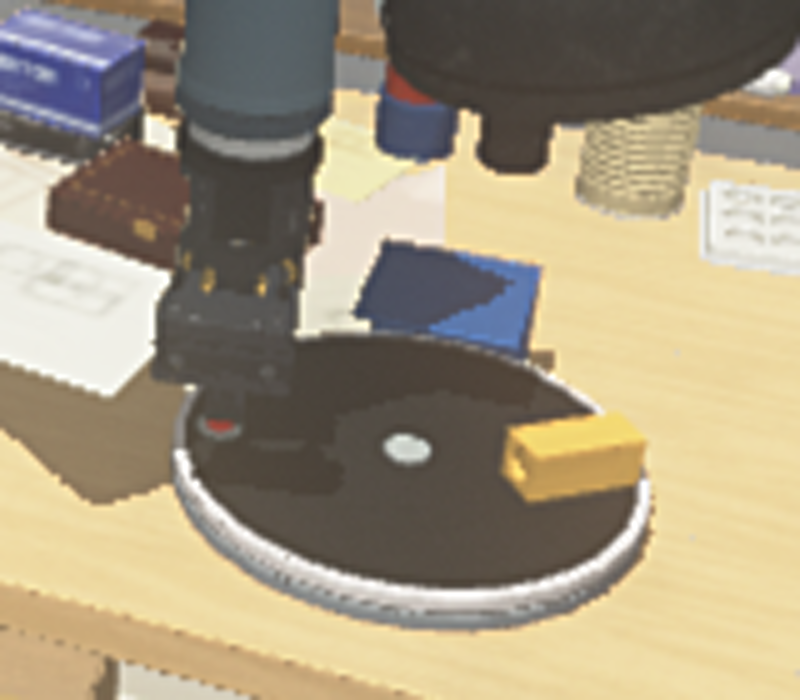

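View pics/top4.png

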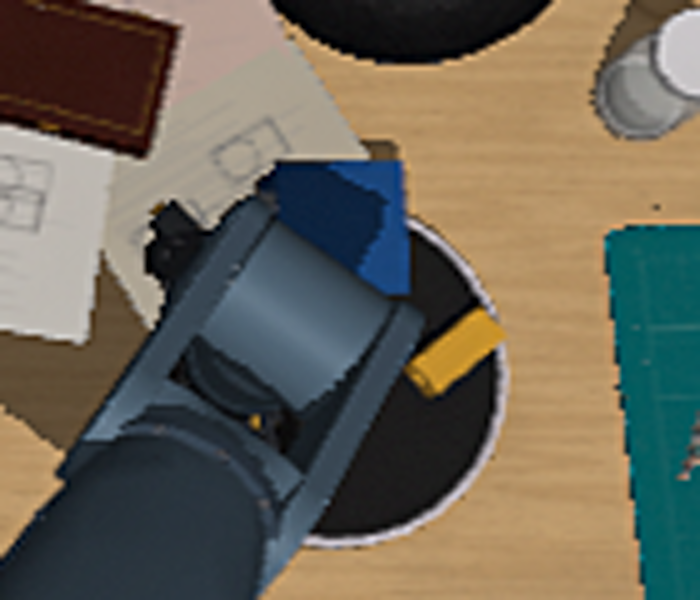

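Request:
drive_tool([
  {"wx":0,"wy":0,"wz":0.2,"dx":-3.4,"dy":-0.5,"dz":0,"jaw":10},
  {"wx":0,"wy":0,"wz":0.4,"dx":-6.9,"dy":-1,"dz":0,"jaw":10},
  {"wx":0,"wy":0,"wz":0.6,"dx":-10.3,"dy":-1.4,"dz":0,"jaw":10},
  {"wx":0,"wy":0,"wz":0.7,"dx":-12,"dy":-1.6,"dz":0,"jaw":10},
], force=15)

```text
time_s: 4.75
eef_pos: [0.5002, -0.201, 0.0368]
eef_rot: [0.105, -3.14, 0.002]
contact_force: [-3.8, -2.7, 7.9]
gripper_width: 0.178
```

```bash
python3 - <<'E'
from h import *
st();arc([1,2,3,4,5,6])
E
```

```text
t 4.75 p [ 0.5002 -0.201   0.0368] yawx -176.17 z [ 0.    -0.001 -1.   ] F [-3.8 -2.7  7.9] M [-0.31  0.49 -0.09] w 15.7 q [-6.020e-01  3.760e-01  1.826e+00 -1.000e-03  9.390e-01  2.474e+00]
95.11417171598744 0.09838878235808142
wz 0.1 dx -1.7 dy 0.0
wz 0.2 dx -3.4 dy 0.0
wz 0.3 dx -5.2 dy -0.0
wz 0.4 dx -6.9 dy -0.1
wz 0.5 dx -8.6 dy -0.2
wz 0.6 dx -10.3 dy -0.3
```

Request:
drive_tool([
  {"wx":0,"wy":0,"wz":0.15,"dx":-2.6,"dy":0,"dz":0,"jaw":10},
  {"wx":0,"wy":0,"wz":0.3,"dx":-5,"dy":0,"dz":0,"jaw":10},
], force=15)

```text
time_s: 5.0
eef_pos: [0.5057, -0.2007, 0.0368]
eef_rot: [-0.022, 3.14, -0.003]
contact_force: [-5.2, -3.9, 7.0]
gripper_width: 0.175
```

```bash
python3 - <<'E'
from h import *
st();arc([1,2,3,4,5,6])
E
```

```text
t 5.0 p [ 0.5057 -0.2007  0.0368] yawx -179.19 z [ 0.001 -0.002 -1.   ] F [-5.2 -3.9  7. ] M [-0.34  0.83 -0.08] w 15.4 q [-5.960e-01  3.850e-01  1.814e+00 -1.000e-03  9.410e-01  2.532e+00]
91.91398693507618 0.09831519224185023
wz 0.1 dx -1.7 dy 0.0
wz 0.2 dx -3.4 dy 0.0
wz 0.3 dx -5.1 dy -0.0
wz 0.4 dx -6.9 dy -0.1
wz 0.5 dx -8.6 dy -0.2
wz 0.6 dx -10.3 dy -0.3
```

Force is up to about 5 N, so this is the first bump. I'll continue in small steps.

Request:
drive_tool([
  {"wx":0,"wy":0,"wz":0.1,"dx":-1.8,"dy":0,"dz":0,"jaw":10},
], force=15)

```text
time_s: 5.12
eef_pos: [0.5061, -0.2007, 0.0367]
eef_rot: [-0.004, -3.139, 0.002]
contact_force: [-10.0, -5.1, 13.2]
gripper_width: 0.176
```

```bash
python3 - <<'E'
from h import *
st();arc([1])
E
```

```text
t 5.12 p [ 0.5061 -0.2007  0.0367] yawx 179.87 z [-0.002 -0.001 -1.   ] F [-10.   -5.1  13.2] M [-0.52  1.66  0.03] w 15.5 q [-0.594  0.387  1.81  -0.003  0.945  2.551]
91.67866243475696 0.09833043570938116
wz 0.1 dx -1.7 dy 0.0
```

Request:
drive_tool([
  {"wx":0,"wy":0,"wz":0.1,"dx":-1.5,"dy":0,"dz":0,"jaw":10},
], force=15)

```text
time_s: 5.25
eef_pos: [0.5075, -0.2007, 0.0367]
eef_rot: [-0.031, -3.139, 0.002]
contact_force: [-7.1, -2.7, 11.3]
gripper_width: 0.174
```

```bash
python3 - <<'E'
from h import *
st();arc([1])
E
```

```text
t 5.25 p [ 0.5075 -0.2007  0.0367] yawx 178.87 z [-0.002 -0.001 -1.   ] F [-7.1 -2.7 11.3] M [-0.39  1.18  0.03] w 15.3 q [-0.593  0.389  1.807 -0.003  0.946  2.57 ]
90.89332435157424 0.09831866845236222
wz 0.1 dx -1.7 dy 0.0
```

Request:
drive_tool([
  {"wx":0,"wy":0,"wz":0.1,"dx":-1.5,"dy":0,"dz":0,"jaw":10},
  {"wx":0,"wy":0,"wz":0.1,"dx":-1.5,"dy":0,"dz":0,"jaw":10},
], force=15)

```text
time_s: 5.5
eef_pos: [0.51, -0.2008, 0.0368]
eef_rot: [0.059, 3.141, -0.002]
contact_force: [-4.4, -3.0, 8.2]
gripper_width: 0.172
```

```bash
python3 - <<'E'
from h import *
st();arc([1])
E
```

```text
t 5.5 p [ 0.51   -0.2008  0.0368] yawx 177.86 z [ 0.    -0.002 -1.   ] F [-4.4 -3.   8.2] M [-0.34  0.56 -0.03] w 15.2 q [-5.910e-01  3.920e-01  1.803e+00 -1.000e-03  9.460e-01  2.589e+00]
89.42376238392973 0.09825292990404928
wz 0.1 dx -1.7 dy 0.0
```

Request:
drive_tool([
  {"wx":0,"wy":0,"wz":0.1,"dx":-1.5,"dy":0,"dz":0,"jaw":10},
  {"wx":0,"wy":0,"wz":0.1,"dx":-1.5,"dy":0,"dz":0,"jaw":10},
], force=15)

```text
time_s: 5.75
eef_pos: [0.5118, -0.2008, 0.0368]
eef_rot: [0.086, 3.139, -0.003]
contact_force: [-2.4, -3.2, 5.7]
gripper_width: 0.174
```

```bash
python3 - <<'E'
from h import *
st();arc([1])
E
```

```text
t 5.75 p [ 0.5118 -0.2008  0.0368] yawx 176.86 z [ 0.001 -0.002 -1.   ] F [-2.4 -3.2  5.7] M [-0.29  0.3  -0.05] w 15.3 q [-5.890e-01  3.950e-01  1.799e+00 -1.000e-03  9.460e-01  2.608e+00]
88.34730552915403 0.09821919217646648
wz 0.1 dx -1.7 dy 0.0
```

Request:
drive_tool([
  {"wx":0,"wy":0,"wz":0,"dx":0,"dy":0,"dz":0,"jaw":36},
  {"wx":0,"wy":0,"wz":0,"dx":0,"dy":0,"dz":0,"jaw":50},
  {"wx":0,"wy":0,"wz":0,"dx":0,"dy":0,"dz":-40,"jaw":50},
  {"wx":0,"wy":0,"wz":0,"dx":0,"dy":60,"dz":-100,"jaw":60},
  {"wx":0,"wy":0,"wz":-1,"dx":0,"dy":115,"dz":-150,"jaw":70},
  {"wx":0,"wy":0,"wz":-2,"dx":0,"dy":130,"dz":-160,"jaw":80},
], force=15)

```text
time_s: 6.5
eef_pos: [0.5188, -0.0684, 0.1973]
eef_rot: [-0.468, 3.106, -0.0]
contact_force: [1.3, -1.1, -1.2]
gripper_width: 0.83
```

```bash
python3 - <<'E'
from h import *
st();snap("5")
E
```

```text
t 6.5 p [ 0.5188 -0.0684  0.1973] yawx -162.85 z [ 0.001  0.    -1.   ] F [ 1.3 -1.1 -1.2] M [ 0.14 -0.01  0.02] w 73.1 q [-0.358  0.107  1.778  0.     1.256  2.484]
```

View pics/scene5.png

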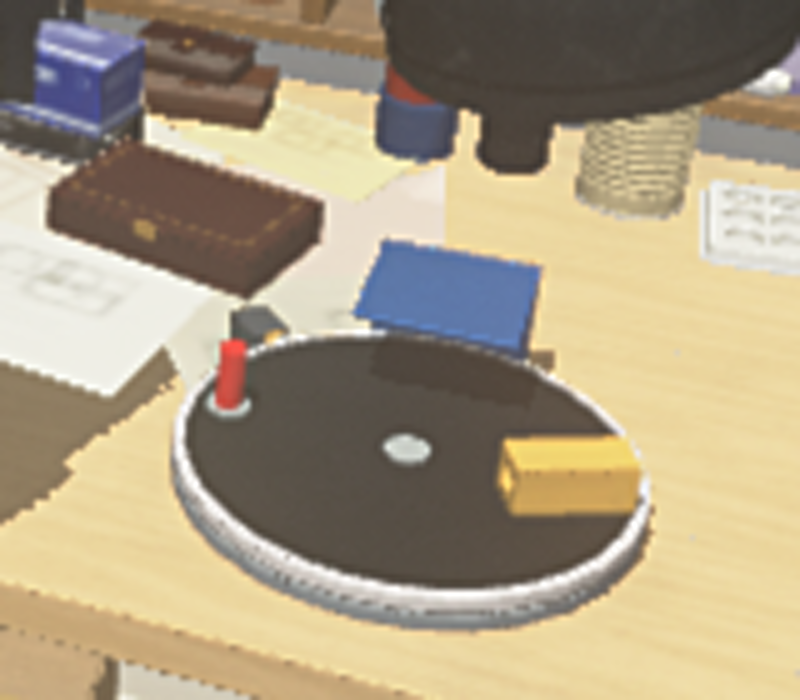

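View pics/top5.png

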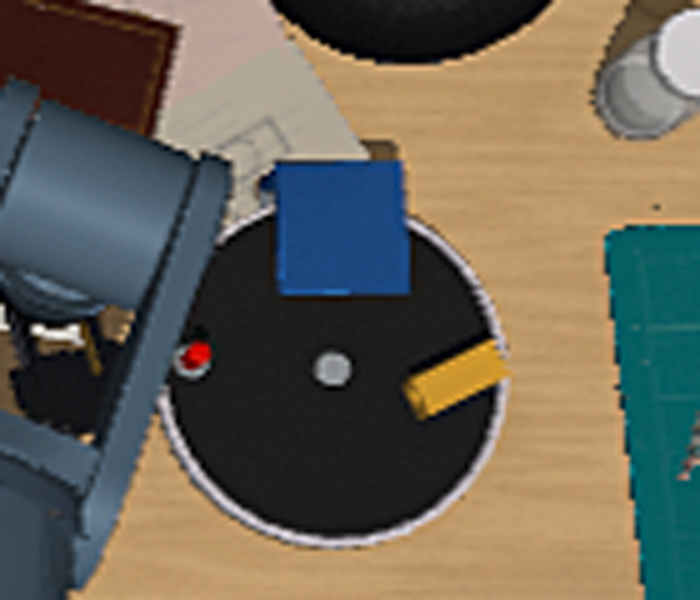

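```bash
python3 - <<'E'
from h import *
t=load("pics/top5.npz");s=load("pics/scene5.npz")
T=lambda x,y,z:pix2w(t,(x+.5)/5-.5+290,(y+.5)/5-.5+135,z)
S=lambda x,y,z:pix2w(s,(x+.5)/5-.5+290,(y+.5)/5-.5+150,z)
# rim ellipse: fit in world plane z=.022 ; threshold edge pts by circle fit of white rim
pts=np.array([T(x,y,.022)[:2] for x,y in [(160,385),(180,460),(230,515),(290,542),(345,547),(400,535),(450,500),(490,440),(507,385),(487,285),(460,250),(430,230),(190,270)]])
A=np.c_[2*pts,np.ones(len(pts))];x=np.linalg.lstsq(A,(pts**2).sum(1),rcond=None)[0];print("circle",x[:2],np.sqrt(x[2]+x[:2]@x[:2]))
ax=x[:2]
pts=np.array([S(x,y,.022)[:2] for x,y in [(175,455),(200,525),(260,575),(330,605),(430,628),(500,620),(560,600),(620,550),(648,500),(600,400),(250,340),(200,380)]])
pt2=pts;A=np.c_[2*pt2,np.ones(len(pt2))];x=np.linalg.lstsq(A,(pt2**2).sum(1),rcond=None)[0];print("circleS",x[:2],np.sqrt(x[2]+x[:2]@x[:2]))
print("hub",T(332,369,.026),S(408,447,.026))
for n,b,tp in(("T",T(191,362,.022),T(200,354,.062)),("S",S(229,406,.022),S(233,346,.062))):
    print(n,"base",b.round(4),"top",tp.round(4))
h=[T(*q,.074)[:2] for q in[(277,162),(403,162),(410,295),(278,295)]];print("hood",np.round(h,4))
h=[S(*q,.074)[:2] for q in[(387,241),(541,266),(527,348),(358,313)]];print("hoodS",np.round(h,4))
# spacer top z=.05: corners top view
for q in [(403,382),(428,420),(494,338),(511,372)]: print("spT",T(*q,.05).round(4))
for q in [(503,437),(632,436),(641,467),(514,470)]: print("spS",S(*q,.05).round(4))
E
```

```text
circle [ 0.50976267 -0.29852372] 0.12446125370068307
circleS [ 0.49750852 -0.29883182] 0.1303991974338475
hub [ 0.50906005 -0.29763029  0.026     ] [ 0.5075684  -0.29954229  0.026     ]
T base [ 0.5131 -0.1991  0.022 ] top [ 0.5129 -0.1987  0.062 ]
S base [ 0.5127 -0.1999  0.022 ] top [ 0.5111 -0.1992  0.062 ]
hood [[ 0.6461 -0.252 ]
 [ 0.6476 -0.3396]
 [ 0.5542 -0.3417]
 [ 0.5527 -0.2509]]
hoodS [[ 0.6404 -0.2537]
 [ 0.6474 -0.3398]
 [ 0.5546 -0.3474]
 [ 0.5535 -0.2568]]
spT [ 0.4973 -0.3413  0.05  ]
spT [ 0.4711 -0.3579  0.05  ]
spT [ 0.529  -0.4057  0.05  ]
spT [ 0.5054 -0.4167  0.05  ]
spS [ 0.501  -0.3474  0.05  ]
spS [ 0.5296 -0.4085  0.05  ]
spS [ 0.5024 -0.4164  0.05  ]
spS [ 0.4731 -0.3578  0.05  ]
```

```bash
python3 - <<'E'
from h import *
t=load("pics/top5.npz");crop(t,355,190,405,235,14,"pics/z5.png")
s=load("pics/scene5.npz");crop(s,370,225,430,265,12,"pics/z5s.png")
E
```

```text
(no output)
```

View pics/z5.png

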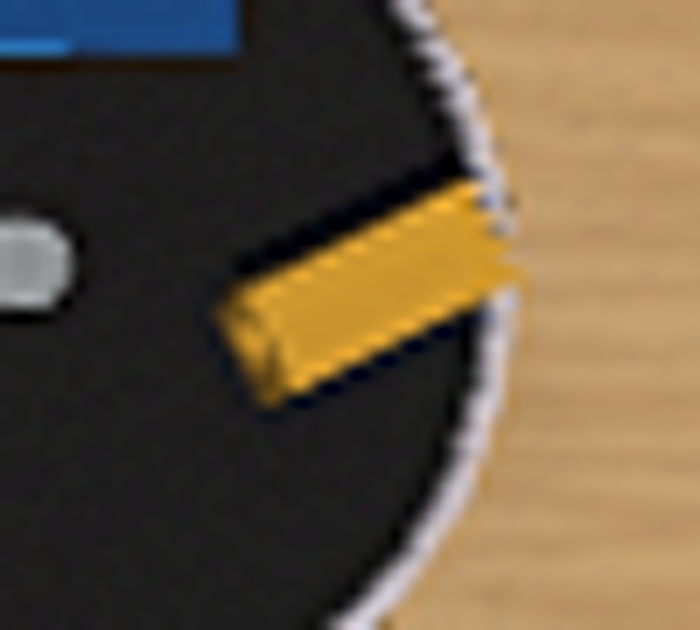

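View pics/z5s.png

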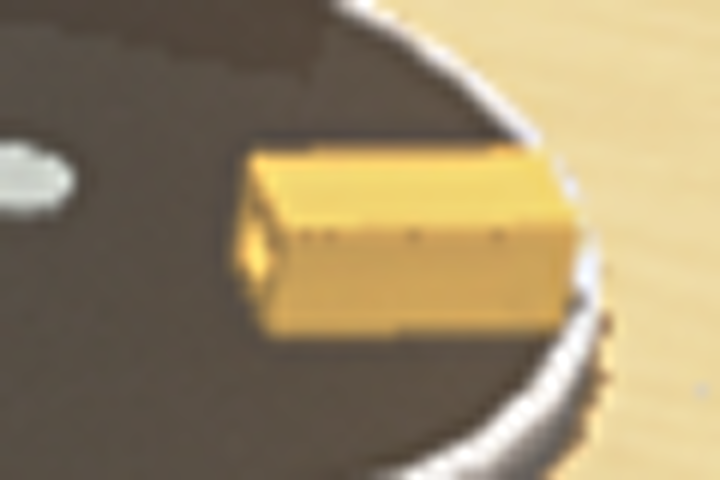

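```bash
python3 - <<'E'
from h import *
for n in("top1","top5","scene1","scene5"):
    c=load(f"pics/{n}.npz");f=c["frame"].astype(int)
    m=((f[:,:,2]>f[:,:,0]+40)&(f[:,:,2]>f[:,:,1]+20)).astype(np.uint8)
    box=(340,160,375,200) if "top" in n else (358,195,402,225)
    mm=np.zeros_like(m);mm[box[1]:box[3],box[0]:box[2]]=m[box[1]:box[3],box[0]:box[2]]
    cs,_=cv2.findContours(mm,cv2.RETR_EXTERNAL,cv2.CHAIN_APPROX_NONE);k=max(cs,key=cv2.contourArea)[:,0,:]
    P=np.array([pix2w(c,u,v,.074)[:2] for u,v in k]);
    r=cv2.minAreaRect((P*1000).astype(np.float32));print(n,"area rect",r)
    # plane edges: fit 4 lines
    ctr=P.mean(0);
    for nm,sel in(("near",P[:,0]<P[:,0].min()+.004),("far",P[:,0]>P[:,0].max()-.004),("left",P[:,1]>P[:,1].max()-.004),("right",P[:,1]<P[:,1].min()+.004)):
        Q=P[sel];l=cv2.fitLine(Q.astype(np.float32),cv2.DIST_HUBER,0,.001,.001).ravel();print(nm,len(Q),np.degrees(np.arctan2(l[1],l[0])).round(2),l[2:].round(4))
t=load("pics/top1.npz");T=lambda x,y,z:pix2w(t,(x+.5)/5-.5+290,(y+.5)/5-.5+135,z)
ax=np.array([.509,-.2985])
for q in((175,225),(268,183),(382,150)):
    for z in(.01,.022,.05):
        w=T(*q,z);print(q,z,w.round(4),np.degrees(np.arctan2(*(w[:2]-ax)[::-1])).round(1),np.hypot(*(w[:2]-ax)).round(3))
E
```

```text
top1 area rect ((601.1062622070312, -291.279541015625), (91.39765930175781, 99.15734100341797), 0.96961909532547)
near 27 -89.1 [ 0.5555 -0.297 ]
far 14 -89.03 [ 0.6472 -0.3138]
left 4 -30.62 [ 0.6301 -0.243 ]
right 22 1.91 [ 0.5898 -0.3393]
top5 area rect ((601.1062622070312, -291.279541015625), (91.39765930175781, 99.15734100341797), 0.96961909532547)
near 27 -89.1 [ 0.5555 -0.297 ]
far 14 -89.03 [ 0.6472 -0.3138]
left 4 -30.62 [ 0.6301 -0.243 ]
right 22 1.91 [ 0.5898 -0.3393]
scene1 area rect ((597.169677734375, -297.15673828125), (95.16958618164062, 88.69622039794922), 2.4736201763153076)
near 11 -89.76 [ 0.5514 -0.299 ]
far 8 -89.99 [ 0.6431 -0.3172]
left 15 1.08 [ 0.5891 -0.2546]
right 16 1.51 [ 0.591  -0.3406]
scene5 area rect ((595.3298950195312, -297.2051696777344), (98.48075103759766, 88.25676727294922), 1.832174301147461)
near 2 64.14 [ 0.5468 -0.2714]
far 8 -89.99 [ 0.6431 -0.3172]
left 15 1.08 [ 0.5891 -0.2546]
right 16 1.62 [ 0.5842 -0.3407]
(175, 225) 0.01 [ 0.6138 -0.1908  0.01  ] 45.8 0.15
(175, 225) 0.022 [ 0.6113 -0.1889  0.022 ] 47.0 0.15
(175, 225) 0.05 [ 0.6055 -0.1845  0.05  ] 49.8 0.149
(268, 183) 0.01 [ 0.6457 -0.2582  0.01  ] 16.4 0.142
(268, 183) 0.022 [ 0.6429 -0.2558  0.022 ] 17.7 0.141
(268, 183) 0.05 [ 0.6366 -0.2502  0.05  ] 20.7 0.136
(382, 150) 0.01 [ 0.6714 -0.3412  0.01  ] -14.7 0.168
(382, 150) 0.022 [ 0.6685 -0.3382  0.022 ] -14.0 0.164
(382, 150) 0.05 [ 0.6617 -0.3312  0.05  ] -12.1 0.156
```

```bash
python3 - <<'E'
from h import *
tgt([.5123,-.2003,.11],Rdown(178));tgt([.5123,-.2003,.037],Rdown(178))
E
```

```text
{'wx': np.float64(-0.01), 'wy': np.float64(0.04), 'wz': np.float64(1.92), 'dx': np.float64(48.0), 'dy': np.float64(-124.4), 'dz': np.float64(89.7)}
{'wx': np.float64(-0.01), 'wy': np.float64(0.04), 'wz': np.float64(1.92), 'dx': np.float64(48.4), 'dy': np.float64(-124.1), 'dz': np.float64(162.7)}
```

Request:
drive_tool([
  {"wx":0,"wy":0,"wz":0.9,"dx":24,"dy":-62,"dz":30,"jaw":50},
  {"wx":0,"wy":0,"wz":1.9,"dx":48,"dy":-124,"dz":70,"jaw":45},
  {"wx":0,"wy":0,"wz":1.9,"dx":48,"dy":-124,"dz":90,"jaw":42},
  {"wx":0,"wy":0,"wz":1.9,"dx":48,"dy":-124,"dz":90,"jaw":42},
  {"wx":0,"wy":0,"wz":1.9,"dx":48,"dy":-124,"dz":130,"jaw":42},
  {"wx":0,"wy":0,"wz":1.9,"dx":48,"dy":-124,"dz":162,"jaw":42},
  {"wx":0,"wy":0,"wz":1.9,"dx":48,"dy":-124,"dz":162,"jaw":30},
  {"wx":0,"wy":0,"wz":1.9,"dx":48,"dy":-124,"dz":162,"jaw":10},
  {"wx":0,"wy":0,"wz":1.9,"dx":48,"dy":-124,"dz":162,"jaw":10},
  {"wx":0,"wy":0,"wz":1.9,"dx":48,"dy":-124,"dz":162,"jaw":10},
], force=10)

```text
time_s: 7.85
eef_pos: [0.51, -0.2031, 0.0356]
eef_rot: [0.06, 3.138, -0.002]
contact_force: [1.2, 1.4, 7.2]
gripper_width: 0.177
```

```bash
python3 - <<'E'
from h import *
st();arc([-1,-2,-3,-4])
E
```

```text
t 7.85 p [ 0.51   -0.2031  0.0356] yawx 177.8 z [ 0.003 -0.001 -1.   ] F [1.2 1.4 7.2] M [ 0.43 -0.15  0.02] w 15.6 q [-5.950e-01  3.950e-01  1.803e+00  1.000e-03  9.410e-01  2.584e+00]
89.393514181455 0.09592761688936915
wz -0.1 dx 1.7 dy -0.1
wz -0.2 dx 3.3 dy -0.2
wz -0.3 dx 5.0 dy -0.3
wz -0.4 dx 6.7 dy -0.4
```

Request:
drive_tool([
  {"wx":0,"wy":0,"wz":-0.1,"dx":1.7,"dy":0,"dz":0,"jaw":10},
  {"wx":0,"wy":0,"wz":-0.1,"dx":1.7,"dy":0,"dz":0,"jaw":10},
], force=10)

```text
time_s: 8.1
eef_pos: [0.5083, -0.203, 0.0356]
eef_rot: [0.032, 3.139, -0.002]
contact_force: [1.3, 1.9, 8.2]
gripper_width: 0.175
```

```bash
python3 -c "
from h import *
st()"
```

```text
t 8.1 p [ 0.5083 -0.203   0.0356] yawx 178.82 z [ 0.003 -0.001 -1.   ] F [1.3 1.9 8.2] M [ 0.54 -0.11  0.01] w 15.4 q [-5.970e-01  3.920e-01  1.807e+00  1.000e-03  9.400e-01  2.565e+00]
```

Request:
drive_tool([
  {"wx":0,"wy":0,"wz":-0.1,"dx":1.7,"dy":0,"dz":0,"jaw":10},
  {"wx":0,"wy":0,"wz":-0.1,"dx":1.7,"dy":0,"dz":0,"jaw":10},
], force=10)

```text
time_s: 8.35
eef_pos: [0.5064, -0.203, 0.0356]
eef_rot: [0.005, 3.139, -0.002]
contact_force: [0.3, 2.6, 8.4]
gripper_width: 0.177
```

```bash
python3 -c "
from h import *
st()"
```

```text
t 8.35 p [ 0.5064 -0.203   0.0356] yawx 179.83 z [ 0.002 -0.001 -1.   ] F [0.3 2.6 8.4] M [0.56 0.01 0.03] w 15.6 q [-0.599  0.389  1.811  0.     0.939  2.545]
```

Request:
drive_tool([
  {"wx":0,"wy":0,"wz":-0.1,"dx":1.7,"dy":0,"dz":0,"jaw":10},
  {"wx":0,"wy":0,"wz":-0.1,"dx":1.7,"dy":0,"dz":0,"jaw":10},
], force=10)

```text
time_s: 8.6
eef_pos: [0.5047, -0.2031, 0.0356]
eef_rot: [-0.023, 3.139, -0.002]
contact_force: [-0.1, 1.3, 8.2]
gripper_width: 0.176
```

```bash
python3 -c "
from h import *
st()"
```

```text
t 8.6 p [ 0.5047 -0.2031  0.0356] yawx -179.18 z [ 0.003 -0.001 -1.   ] F [-0.1  1.3  8.2] M [ 0.45 -0.07  0.1 ] w 15.5 q [-0.601  0.386  1.815  0.     0.938  2.526]
```

Request:
drive_tool([
  {"wx":0,"wy":0,"wz":-0.1,"dx":1.7,"dy":0,"dz":0,"jaw":10},
  {"wx":0,"wy":0,"wz":-0.1,"dx":1.7,"dy":0,"dz":0,"jaw":10},
], force=10)

```text
time_s: 8.85
eef_pos: [0.5043, -0.2031, 0.0356]
eef_rot: [-0.049, 3.136, -0.003]
contact_force: [6.6, 2.8, 3.8]
gripper_width: 0.176
```

```bash
python3 -c "
from h import *
st()"
```

```text
t 8.85 p [ 0.5043 -0.2031  0.0356] yawx -178.21 z [ 0.005 -0.002 -1.   ] F [6.6 2.8 3.8] M [ 0.6  -0.94 -0.03] w 15.5 q [-6.020e-01  3.840e-01  1.818e+00  2.000e-03  9.340e-01  2.507e+00]
```

Request:
drive_tool([
  {"wx":0,"wy":0,"wz":0.1,"dx":-2,"dy":0,"dz":0,"jaw":10},
  {"wx":0,"wy":0,"wz":0.1,"dx":-2,"dy":0,"dz":0,"jaw":10},
], force=5)

```text
time_s: 9.1
eef_pos: [0.5051, -0.2031, 0.0354]
eef_rot: [-0.022, 3.139, -0.002]
contact_force: [0.6, 0.8, 6.3]
gripper_width: 0.181
```

```bash
python3 -c "
from h import *
st()"
```

```text
t 9.1 p [ 0.5051 -0.2031  0.0354] yawx -179.21 z [ 0.003 -0.002 -1.   ] F [0.6 0.8 6.3] M [ 0.45 -0.14 -0.02] w 16.0 q [-0.601  0.387  1.814  0.     0.937  2.527]
```

Request:
drive_tool([
  {"wx":0,"wy":0,"wz":0,"dx":0,"dy":0,"dz":0,"jaw":24},
  {"wx":0,"wy":0,"wz":0,"dx":0,"dy":0,"dz":0,"jaw":44},
  {"wx":0,"wy":0,"wz":0,"dx":0,"dy":0,"dz":0,"jaw":44},
  {"wx":0,"wy":0,"wz":0,"dx":0,"dy":0,"dz":-40,"jaw":50},
  {"wx":0,"wy":0,"wz":0,"dx":0,"dy":60,"dz":-100,"jaw":60},
  {"wx":0,"wy":0,"wz":0,"dx":0,"dy":120,"dz":-150,"jaw":70},
], force=15)

```text
time_s: 9.85
eef_pos: [0.5023, -0.1106, 0.1601]
eef_rot: [0.019, -3.142, 0.0]
contact_force: [1.3, 0.9, 0.4]
gripper_width: 0.774
```

```bash
python3 - <<'E'
from h import *
st();snap("6")
E
```

```text
t 9.85 p [ 0.5023 -0.1106  0.1601] yawx -179.31 z [-0. -0. -1.] F [1.3 0.9 0.4] M [ 0.08 -0.06  0.  ] w 68.2 q [-0.448  0.133  1.831 -0.     1.178  2.682]
```

View pics/top6.png

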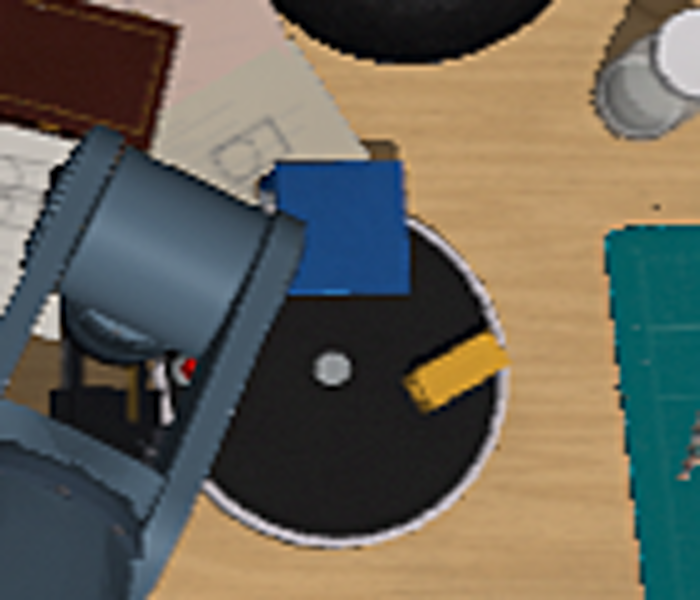

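View pics/scene6.png

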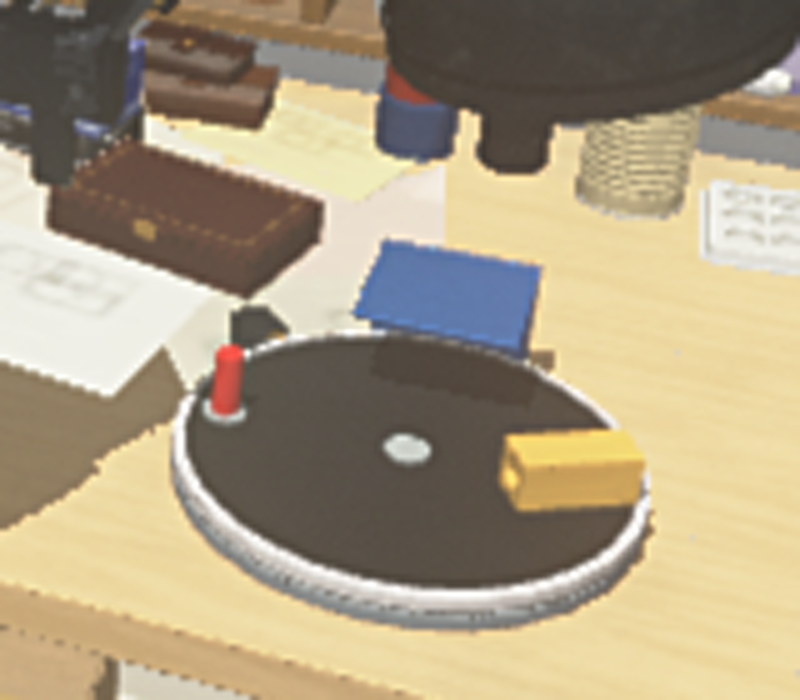

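```bash
python3 - <<'E'
from h import *
t=load("pics/top6.npz");s=load("pics/scene6.npz")
T=lambda x,y,z:pix2w(t,(x+.5)/5-.5+290,(y+.5)/5-.5+135,z)
S=lambda x,y,z:pix2w(s,(x+.5)/5-.5+290,(y+.5)/5-.5+150,z)
b=S(225,413,.022);tp=S(229,352,.062);h=S(408,447,.026)
for w in(b,tp):print(w.round(4),np.degrees(np.arctan2(*(w-h)[:2][::-1])))
crop(t,355,190,405,235,14,"pics/z6.png");crop(s,370,225,430,265,12,"pics/z6s.png")
# spacer mask
f=t["frame"].astype(int);m=((f[:,:,0]>150)&(f[:,:,2]<90)).astype(np.uint8);mm=np.zeros_like(m);mm[198:220,368:392]=m[198:220,368:392]
cs,_=cv2.findContours(mm,cv2.RETR_EXTERNAL,cv2.CHAIN_APPROX_NONE);k=max(cs,key=cv2.contourArea)[:,0,:]
P=np.array([pix2w(t,u,v,.05)[:2] for u,v in k]);print(cv2.minAreaRect((P*1000).astype(np.float32)))
E
```

```text
[ 0.505  -0.1998  0.022 ] 91.45164000381419
[ 0.5043 -0.1989  0.062 ] 91.88652856227668
((506.17291259765625, -379.7310791015625), (27.162546157836914, 69.46578979492188), 30.087594985961914)
```

View pics/z6.png

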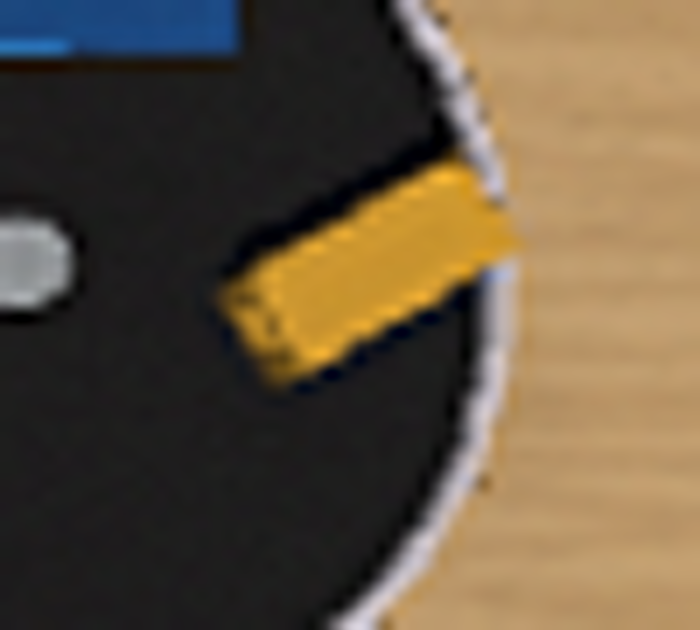

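View pics/z6s.png

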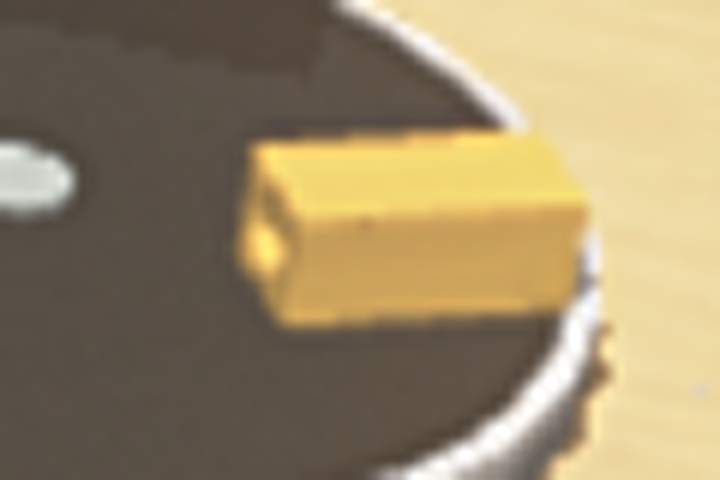

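```bash
python3 - <<'E'
from h import *
t=load("pics/top6.npz");s=load("pics/scene6.npz")
A=[pix2w(t,(x+.5)/14-.5+355,(y+.5)/14-.5+190,.05) for x,y in[(243,280),(458,158),(518,248),(308,376)]]
B=[pix2w(s,(x+.5)/12-.5+370,(y+.5)/12-.5+225,.05) for x,y in[(255,145),(540,130),(588,203),(300,218)]]
for Q in(A,B):
    Q=np.array(Q)[:,:2];print(Q.round(4).tolist(),"c",Q.mean(0).round(4))
    e=(Q[1]+Q[2]-Q[0]-Q[3])/2;print("len",np.hypot(*e),"yaw",np.degrees(np.arctan2(e[1],e[0])),"side yaw",[np.degrees(np.arctan2(*(d)[::-1])).round(1) for d in(Q[1]-Q[0],Q[2]-Q[3])],"w",np.hypot(*(Q[0]-Q[3])),np.hypot(*(Q[1]-Q[2])))
E
```

```text
[[0.5025, -0.3473], [0.5338, -0.4018], [0.5115, -0.416], [0.4788, -0.3627]] c [ 0.5066 -0.382 ]
len 0.06266484049909568 yaw -59.273172776528874 side yaw [np.float64(-60.1), np.float64(-58.5)] w 0.028223677848489732 0.026437883177421358
[[0.5034, -0.3485], [0.5348, -0.4041], [0.5103, -0.4172], [0.4794, -0.3621]] c [ 0.507 -0.383]
len 0.0635269292248955 yaw -60.590048879330695 side yaw [np.float64(-60.5), np.float64(-60.7)] w 0.02760105039361241 0.027772121175812473
```

```bash
python3 - <<'E'
from h import *
tgt([.507,-.3825,.11],Rdown(-150));tgt([.507,-.3825,.0265],Rdown(-150))
E
```

```text
{'wx': np.float64(-0.02), 'wy': np.float64(0.03), 'wz': np.float64(-2.9), 'dx': np.float64(2.8), 'dy': np.float64(-273.7), 'dz': np.float64(53.9)}
{'wx': np.float64(-0.02), 'wy': np.float64(0.03), 'wz': np.float64(-2.9), 'dx': np.float64(3.4), 'dy': np.float64(-273.5), 'dz': np.float64(137.4)}
```

Request:
drive_tool([
  {"wx":0,"wy":0,"wz":0,"dx":0,"dy":0,"dz":0,"jaw":50},
  {"wx":0,"wy":0,"wz":0,"dx":0,"dy":0,"dz":0,"jaw":46},
], force=15)

```text
time_s: 10.2
eef_pos: [0.5017, -0.1117, 0.1574]
eef_rot: [0.02, -3.139, -0.001]
contact_force: [-0.0, 0.5, -0.2]
gripper_width: 0.595
```

```bash
python3 - <<'E'
from h import *
st();tgt([.507,-.3825,.11],Rdown(-150))
E
```

```text
t 10.2 p [ 0.5017 -0.1117  0.1574] yawx -179.26 z [-0.002  0.001 -1.   ] F [-0.   0.5 -0.2] M [ 0.19 -0.02  0.02] w 52.4 q [-0.45   0.138  1.832 -0.     1.174  2.679]
{'wx': np.float64(0.01), 'wy': np.float64(-0.01), 'wz': np.float64(-2.93), 'dx': np.float64(-1.9), 'dy': np.float64(-270.9), 'dz': np.float64(47.2)}
```

Request:
drive_tool([
  {"wx":0,"wy":0,"wz":-1,"dx":0,"dy":-60,"dz":10,"jaw":46},
  {"wx":0,"wy":0,"wz":-2,"dx":0,"dy":-120,"dz":20,"jaw":46},
  {"wx":0,"wy":0,"wz":-2.9,"dx":-1,"dy":-180,"dz":30,"jaw":46},
  {"wx":0,"wy":0,"wz":-2.9,"dx":-2,"dy":-235,"dz":40,"jaw":46},
  {"wx":0,"wy":0,"wz":-2.9,"dx":-2,"dy":-271,"dz":47,"jaw":46},
  {"wx":0,"wy":0,"wz":-2.9,"dx":-2,"dy":-271,"dz":47,"jaw":46},
  {"wx":0,"wy":0,"wz":-2.9,"dx":-2,"dy":-271,"dz":47,"jaw":46},
], force=15)

```text
time_s: 11.08
eef_pos: [0.5073, -0.3815, 0.1104]
eef_rot: [0.806, -3.035, -0.004]
contact_force: [-0.4, 0.3, 0.8]
gripper_width: 0.522
```

```bash
python3 - <<'E'
from h import *
st();tgt([.507,-.3825,.0265],Rdown(-150));snap("7")
E
```

```text
t 11.07 p [ 0.5073 -0.3815  0.1104] yawx -150.28 z [-0.002  0.002 -1.   ] F [-0.4  0.3  0.8] M [ 0.05 -0.05  0.02] w 46.0 q [-0.832  0.446  1.542  0.     1.156  1.791]
{'wx': np.float64(0.02), 'wy': np.float64(-0.0), 'wz': np.float64(-0.03), 'dx': np.float64(0.7), 'dy': np.float64(-1.0), 'dz': np.float64(83.9)}
```

View pics/scene7.png

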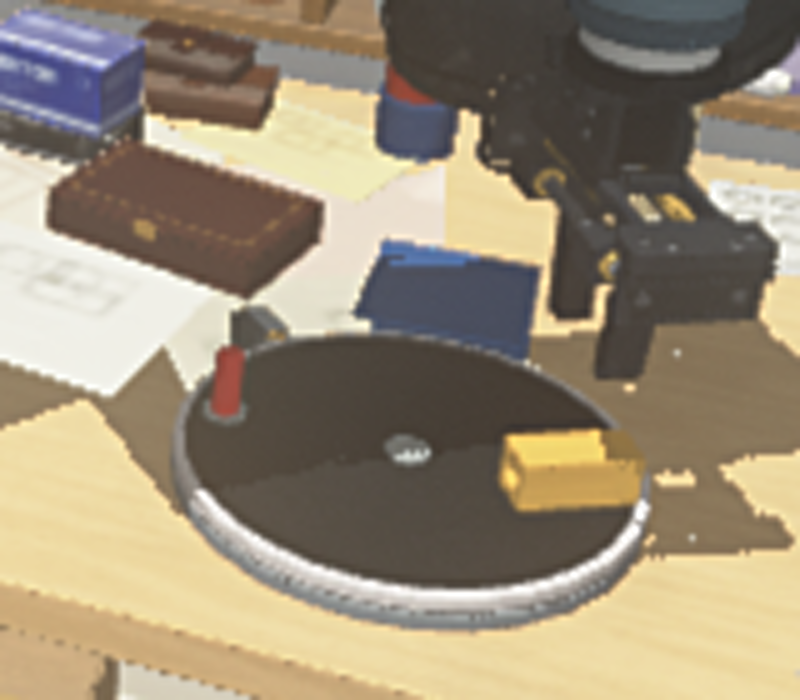

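Request:
drive_tool([
  {"wx":0,"wy":0,"wz":0,"dx":0,"dy":-1,"dz":30,"jaw":46},
  {"wx":0,"wy":0,"wz":0,"dx":0.5,"dy":-1,"dz":60,"jaw":46},
  {"wx":0,"wy":0,"wz":0,"dx":0.5,"dy":-1,"dz":80,"jaw":46},
  {"wx":0,"wy":0,"wz":0,"dx":0.5,"dy":-1,"dz":83.5,"jaw":46},
  {"wx":0,"wy":0,"wz":0,"dx":0.5,"dy":-1,"dz":83.5,"jaw":40},
  {"wx":0,"wy":0,"wz":0,"dx":0.5,"dy":-1,"dz":83.5,"jaw":30},
  {"wx":0,"wy":0,"wz":0,"dx":0.5,"dy":-1,"dz":83.5,"jaw":20},
  {"wx":0,"wy":0,"wz":0,"dx":0.5,"dy":-1,"dz":83.5,"jaw":20},
  {"wx":0,"wy":0,"wz":0,"dx":0.5,"dy":-1,"dz":83.5,"jaw":20},
], force=30)

```text
time_s: 12.3
eef_pos: [0.5089, -0.3839, 0.0297]
eef_rot: [-0.807, 3.035, -0.003]
contact_force: [-1.0, 0.3, 5.5]
gripper_width: 0.309
```

```bash
python3 - <<'E'
from h import *
st()
t=load("pics/top6.npz");crop(t,190,150,250,210,12,"pics/g6.png")
E
```

```text
t 12.3 p [ 0.5089 -0.3839  0.0297] yawx -150.21 z [ 0.001 -0.002 -1.   ] F [-1.   0.3  5.5] M [0.17 0.11 0.05] w 27.3 q [-0.832  0.561  1.563 -0.     1.015  1.79 ]
```

View pics/g6.png

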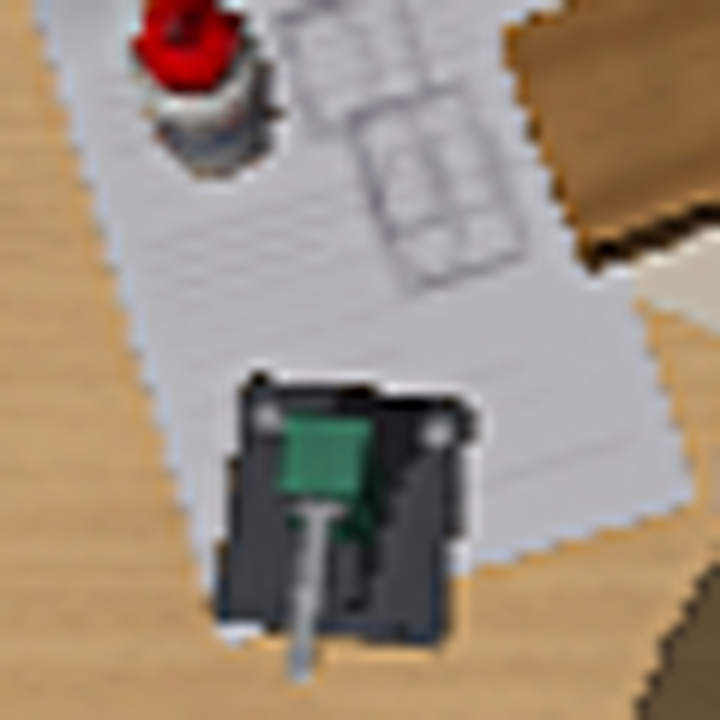

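Request:
drive_tool([
  {"wx":0,"wy":0,"wz":0,"dx":0,"dy":0,"dz":-15,"jaw":20},
  {"wx":0,"wy":0,"wz":0,"dx":0,"dy":0,"dz":-50,"jaw":20},
  {"wx":0,"wy":0,"wz":0,"dx":0,"dy":0,"dz":-100,"jaw":20},
  {"wx":0,"wy":0,"wz":0,"dx":0,"dy":0,"dz":-140,"jaw":20},
  {"wx":0,"wy":0,"wz":0,"dx":0,"dy":0,"dz":-140,"jaw":20},
  {"wx":0,"wy":0,"wz":0,"dx":0,"dy":0,"dz":-140,"jaw":20},
], force=30)

```text
time_s: 13.05
eef_pos: [0.5079, -0.3826, 0.1676]
eef_rot: [0.807, -3.035, -0.002]
contact_force: [-0.1, -0.2, -1.1]
gripper_width: 0.312
```

```bash
python3 - <<'E'
from h import *
st()
snap("8",sb=(190,90,450,290),sc=3)
s=load("pics/scene8.npz");crop(s,200,150,270,220,10,"pics/g8s.png")
E
```

```text
t 13.05 p [ 0.5079 -0.3826  0.1676] yawx -150.21 z [-0.001  0.001 -1.   ] F [-0.1 -0.2 -1.1] M [ 0.1  -0.02 -0.03] w 27.4 q [-0.832  0.381  1.506  0.     1.256  1.79 ]
```

View pics/scene8.png

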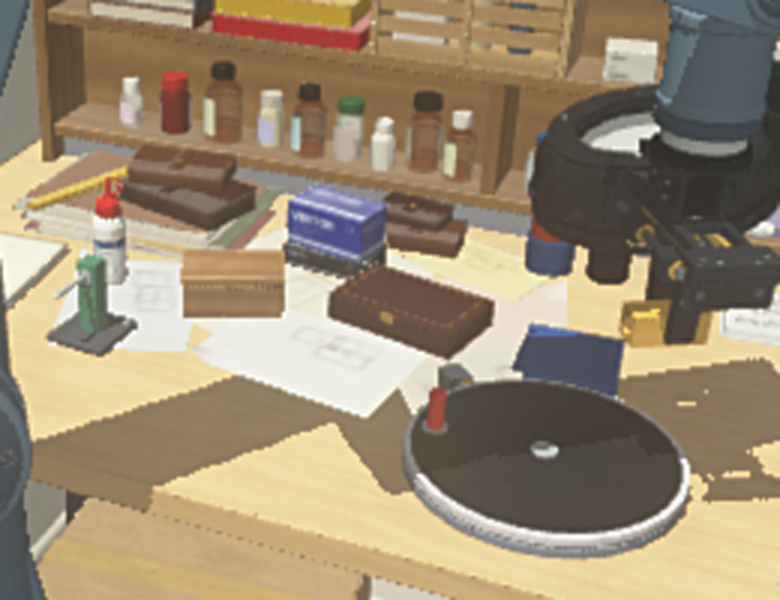

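View pics/g8s.png

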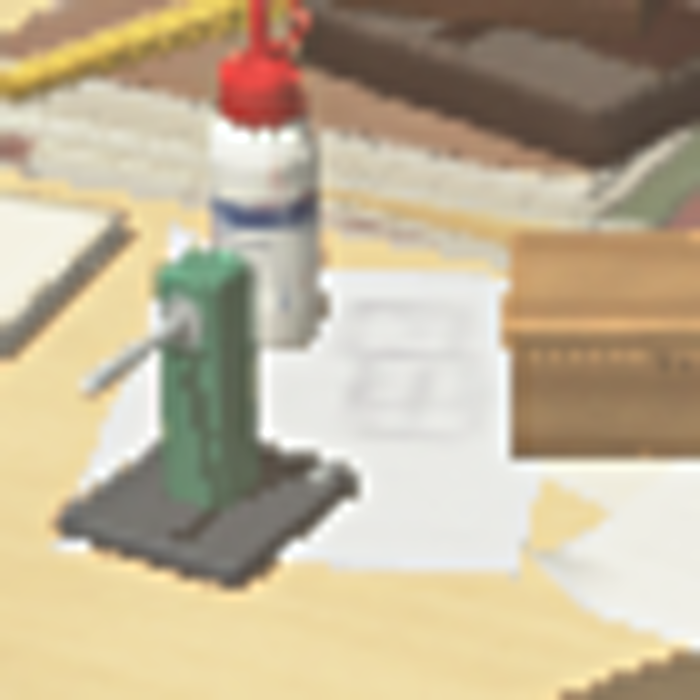

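View pics/top8.png

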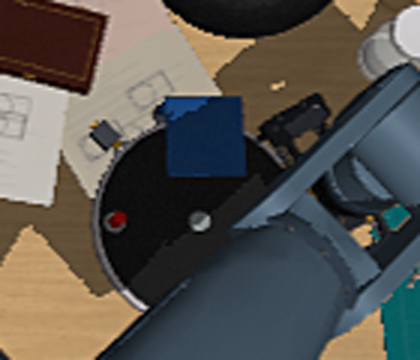

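```bash
python3 - <<'E'
from h import *
t=load("pics/top6.npz");s=load("pics/scene8.npz")
tp=lambda x,y:((x+.5)/12-.5+190,(y+.5)/12-.5+150)
sp=lambda x,y:((x+.5)/10-.5+200,(y+.5)/10-.5+150)
print("tip",tri([(t,*tp(300,678)),(s,*sp(86,388))]))
print("root",tri([(t,*tp(322,508)),(s,*sp(185,328))]))
print("top tip",pix2w(t,*tp(300,678),.075),"root",pix2w(t,*tp(322,508),.075))
print("sc tip",pix2w(s,*sp(86,388),.075),"root",pix2w(s,*sp(185,328),.075))
print("base plate top, z=.008")
Q=np.array([pix2w(t,*tp(x,y),.008)[:2] for x,y in[(245,380),(472,402),(445,645),(218,622)]]);print(Q.round(4))
for a,b in((3,0),(2,1),(1,0),(2,3)):
    d=Q[b]-Q[a];print(np.degrees(np.arctan2(d[1],d[0])).round(1),np.hypot(*d).round(4))
print("green top", [pix2w(t,*tp(x,y),.09)[:2].round(4) for x,y in[(285,418),(372,418),(365,498),(282,490)]])
# scene green top
print([pix2w(s,*sp(x,y),.09)[:2].round(4) for x,y in[(205,245),(255,265),(205,290),(162,265)]])
E
```

```text
tip (array([0.5023562 , 0.19534526, 0.07408099]), [array([-0.3,  0.2]), array([ 0.3, -0. ])])
root (array([0.55210929, 0.18979442, 0.07204561]), [array([ 0., -0.]), array([-0.,  0.])])
top tip [0.50277229 0.19438099 0.075     ] root [0.55158662 0.18957042 0.075     ]
sc tip [0.50032014 0.19532982 0.075     ] root [0.54715724 0.18693994 0.075     ]
base plate top, z=.008
[[0.6016 0.2187]
 [0.5961 0.1512]
 [0.523  0.1574]
 [0.5288 0.2244]]
-4.5 0.073
-4.9 0.0734
85.3 0.0677
85.0 0.0672
green top [array([0.5745, 0.1996]), array([0.5749, 0.1751]), array([0.552 , 0.1764]), array([0.5539, 0.1998])]
[array([0.5742, 0.1939]), array([0.5683, 0.173 ]), array([0.5468, 0.179 ]), array([0.5564, 0.1994])]
```

```bash
python3 - <<'E'
from h import *
tgt([.4522,.1987,.15],Rdown(-94.8))
E
```

```text
{'wx': np.float64(0.02), 'wy': np.float64(0.01), 'wz': np.float64(-5.54), 'dx': np.float64(-240.7), 'dy': np.float64(531.5), 'dz': np.float64(18.0)}
```

Request:
drive_tool([
  {"wx":0,"wy":0,"wz":-0.5,"dx":-20,"dy":44,"dz":0,"jaw":20},
  {"wx":0,"wy":0,"wz":-1,"dx":-42,"dy":93,"dz":0,"jaw":20},
  {"wx":0,"wy":0,"wz":-1.5,"dx":-65,"dy":143,"dz":0,"jaw":20},
  {"wx":0,"wy":0,"wz":-2,"dx":-88,"dy":193,"dz":0,"jaw":20},
  {"wx":0,"wy":0,"wz":-2.5,"dx":-110,"dy":243,"dz":0,"jaw":20},
  {"wx":0,"wy":0,"wz":-3,"dx":-133,"dy":293,"dz":0,"jaw":20},
  {"wx":0,"wy":0,"wz":-3.6,"dx":-156,"dy":343,"dz":0,"jaw":20},
  {"wx":0,"wy":0,"wz":-4.2,"dx":-178,"dy":393,"dz":0,"jaw":20},
  {"wx":0,"wy":0,"wz":-4.8,"dx":-200,"dy":443,"dz":5,"jaw":20},
  {"wx":0,"wy":0,"wz":-5.3,"dx":-222,"dy":490,"dz":10,"jaw":20},
  {"wx":0,"wy":0,"wz":-5.5,"dx":-236,"dy":520,"dz":18,"jaw":20},
  {"wx":0,"wy":0,"wz":-5.5,"dx":-240.7,"dy":531.5,"dz":18,"jaw":20},
  {"wx":0,"wy":0,"wz":-5.5,"dx":-240.7,"dy":531.5,"dz":18,"jaw":20},
  {"wx":0,"wy":0,"wz":-5.5,"dx":-240.7,"dy":531.5,"dz":18,"jaw":20},
], force=30)

```text
time_s: 14.9
eef_pos: [0.4534, 0.1966, 0.1503]
eef_rot: [2.116, -2.321, 0.0]
contact_force: [-0.4, 0.2, -1.0]
gripper_width: 0.321
```

```bash
python3 - <<'E'
from h import *
st();tgt([.4522,.1987,.0682],Rdown(-94.8))
snap("9",tb=(180,130,300,230),sb=None,sc=6)
E
```

```text
t 14.9 p [0.4534 0.1966 0.1503] yawx -95.28 z [-0. -0. -1.] F [-0.4  0.2 -1. ] M [ 0.02  0.03 -0.02] w 28.3 q [ 0.169  0.103  1.887 -0.     1.152  1.832]
{'wx': np.float64(0.0), 'wy': np.float64(-0.0), 'wz': np.float64(-0.05), 'dx': np.float64(-2.0), 'dy': np.float64(1.4), 'dz': np.float64(82.1)}
```

View pics/top9.png

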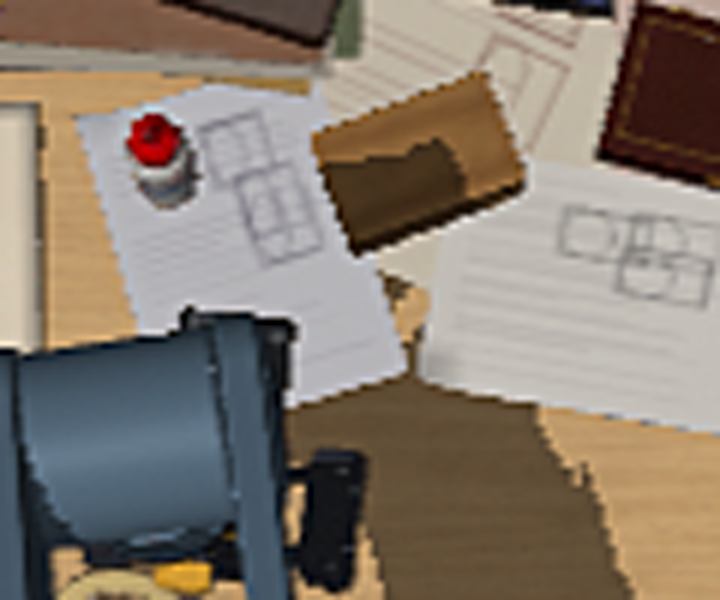

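Request:
drive_tool([
  {"wx":0,"wy":0,"wz":0,"dx":-1,"dy":1,"dz":30,"jaw":20},
  {"wx":0,"wy":0,"wz":0,"dx":-2,"dy":1.4,"dz":60,"jaw":20},
  {"wx":0,"wy":0,"wz":-0.05,"dx":-2,"dy":1.4,"dz":82,"jaw":20},
  {"wx":0,"wy":0,"wz":-0.05,"dx":-2,"dy":1.4,"dz":82,"jaw":20},
  {"wx":0,"wy":0,"wz":-0.05,"dx":-2,"dy":1.4,"dz":82,"jaw":20},
  {"wx":0,"wy":0,"wz":-0.05,"dx":-2,"dy":1.4,"dz":82,"jaw":20},
], force=30)

```text
time_s: 15.7
eef_pos: [0.4531, 0.1997, 0.0697]
eef_rot: [-2.126, 2.31, -0.002]
contact_force: [-1.3, -0.6, -1.1]
gripper_width: 0.317
```

```bash
python3 - <<'E'
from h import *
st()
snap("10",tb=(180,150,280,240),sb=(180,130,300,230),sc=6)
E
```

```text
t 15.7 p [0.4531 0.1997 0.0697] yawx -94.74 z [ 0.002  0.    -1.   ] F [-1.3 -0.6 -1.1] M [ 0.04 -0.04 -0.02] w 27.9 q [0.175 0.234 1.931 0.    0.975 1.829]
```

View pics/top10.png

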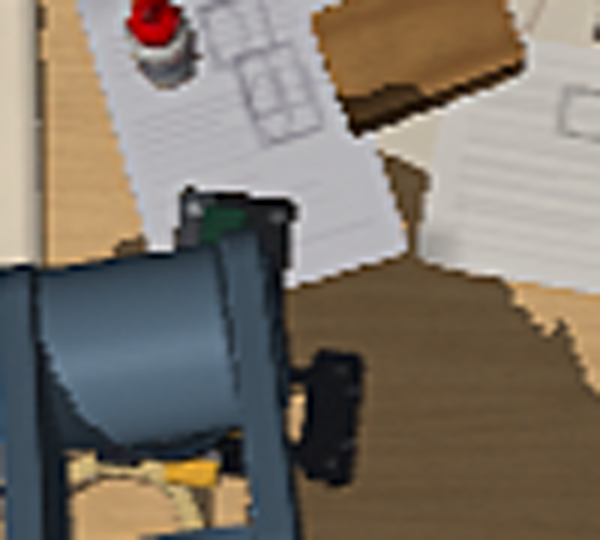

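View pics/scene10.png

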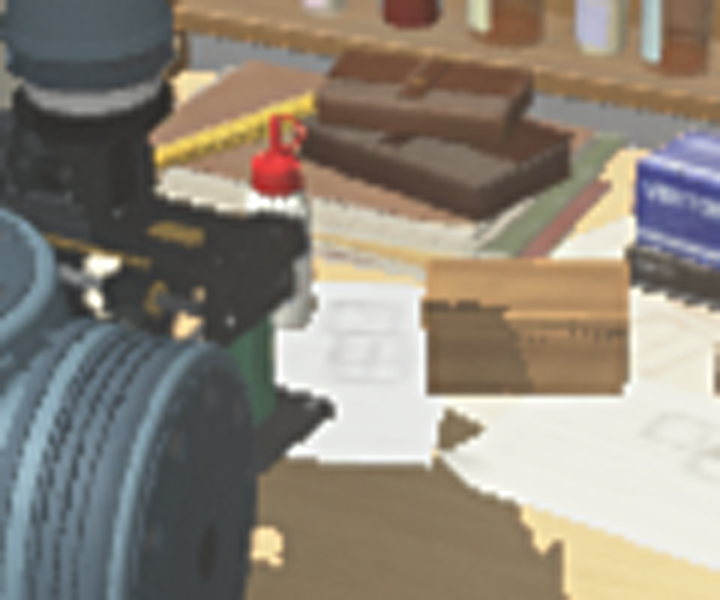

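Request:
drive_tool([
  {"wx":0,"wy":0,"wz":0,"dx":1,"dy":-5,"dz":1.3,"jaw":20},
  {"wx":0,"wy":0,"wz":0,"dx":1,"dy":-10,"dz":1.3,"jaw":20},
  {"wx":0,"wy":0,"wz":0,"dx":1,"dy":-14,"dz":1.3,"jaw":20},
  {"wx":0,"wy":0,"wz":0,"dx":1,"dy":-17,"dz":1.3,"jaw":20},
  {"wx":0,"wy":0,"wz":0,"dx":1,"dy":-17,"dz":1.3,"jaw":20},
], force=30)

```text
time_s: 16.42
eef_pos: [0.469, 0.1974, 0.067]
eef_rot: [2.128, -2.311, -0.0]
contact_force: [0.0, -0.1, -1.2]
gripper_width: 0.315
```

```bash
python3 -c "
from h import *
st()"
```

```text
t 16.43 p [0.469  0.1974 0.067 ] yawx -94.72 z [-0. -0. -1.] F [ 0.  -0.1 -1.2] M [ 0.04 -0.01  0.02] w 27.8 q [0.165 0.267 1.895 0.    0.98  1.818]
```

Request:
drive_tool([
  {"wx":0,"wy":0,"wz":0,"dx":0,"dy":-2,"dz":0,"jaw":20},
  {"wx":0,"wy":0,"wz":0,"dx":0,"dy":-4,"dz":0,"jaw":20},
  {"wx":0,"wy":0,"wz":0,"dx":0,"dy":-4,"dz":0,"jaw":20},
], force=30)

```text
time_s: 16.8
eef_pos: [0.4729, 0.1971, 0.0671]
eef_rot: [-2.128, 2.311, -0.0]
contact_force: [0.7, -0.3, -1.0]
gripper_width: 0.315
```

```bash
python3 -c "
from h import *
st()"
```

```text
t 16.8 p [0.4729 0.1971 0.0671] yawx -94.71 z [ 0. -0. -1.] F [ 0.7 -0.3 -1. ] M [ 0.02 -0.02 -0.  ] w 27.8 q [ 0.163  0.273  1.886 -0.     0.982  1.816]
```

Request:
drive_tool([
  {"wx":0,"wy":0,"wz":0,"dx":0,"dy":-1.5,"dz":0,"jaw":20},
  {"wx":0,"wy":0,"wz":0,"dx":0,"dy":-3,"dz":0,"jaw":20},
  {"wx":0,"wy":0,"wz":0,"dx":0,"dy":-3,"dz":0,"jaw":20},
], force=30)

```text
time_s: 17.18
eef_pos: [0.4749, 0.1969, 0.0668]
eef_rot: [2.127, -2.31, -0.002]
contact_force: [-4.2, 0.3, 2.0]
gripper_width: 0.315
```

```bash
python3 -c "
from h import *
st()"
```

```text
t 17.18 p [0.4749 0.1969 0.0668] yawx -94.7 z [-0.002 -0.    -1.   ] F [-4.2  0.3  2. ] M [0.12 0.58 0.01] w 27.7 q [0.162 0.278 1.881 0.    0.985 1.814]
```

Request:
drive_tool([
  {"wx":0,"wy":0,"wz":0,"dx":0,"dy":-1.5,"dz":0,"jaw":20},
  {"wx":0,"wy":0,"wz":0,"dx":0,"dy":-3,"dz":0,"jaw":20},
  {"wx":0,"wy":0,"wz":0,"dx":0,"dy":-3,"dz":0,"jaw":20},
], force=30)

```text
time_s: 17.55
eef_pos: [0.4753, 0.1968, 0.0661]
eef_rot: [2.125, -2.306, -0.008]
contact_force: [-12.7, 0.8, 5.4]
gripper_width: 0.313
```

```bash
python3 -c "
from h import *
st()"
```

```text
t 17.55 p [0.4753 0.1968 0.0661] yawx -94.68 z [-0.007 -0.    -1.   ] F [-12.7   0.8   5.4] M [ 0.23  1.71 -0.01] w 27.6 q [1.610e-01 2.830e-01 1.876e+00 1.000e-03 9.900e-01 1.813e+00]
```

Request:
drive_tool([
  {"wx":0,"wy":0,"wz":0,"dx":0,"dy":8,"dz":0,"jaw":20},
  {"wx":0,"wy":0,"wz":0,"dx":0,"dy":22,"dz":0,"jaw":20},
  {"wx":0,"wy":0,"wz":0,"dx":0,"dy":35,"dz":0,"jaw":20},
  {"wx":0,"wy":0,"wz":-1,"dx":0,"dy":37,"dz":0,"jaw":20},
  {"wx":0,"wy":0,"wz":-2,"dx":0,"dy":37,"dz":0,"jaw":20},
  {"wx":0,"wy":0,"wz":-3,"dx":0,"dy":37,"dz":0,"jaw":20},
  {"wx":0,"wy":0,"wz":-4,"dx":0,"dy":37,"dz":0,"jaw":20},
  {"wx":0,"wy":0,"wz":-5,"dx":0,"dy":37,"dz":0,"jaw":20},
  {"wx":0,"wy":0,"wz":-6,"dx":0,"dy":37,"dz":0,"jaw":20},
  {"wx":0,"wy":0,"wz":-7,"dx":0,"dy":37,"dz":0,"jaw":20},
  {"wx":0,"wy":0,"wz":-8,"dx":0,"dy":37,"dz":0,"jaw":20},
  {"wx":0,"wy":0,"wz":-9,"dx":0,"dy":37,"dz":0,"jaw":20},
], force=30)

```text
time_s: 19.05
eef_pos: [0.4415, 0.1997, 0.0672]
eef_rot: [-3.139, 0.12, -0.001]
contact_force: [-0.0, -0.4, -1.8]
gripper_width: 0.316
```

Request:
drive_tool([
  {"wx":0,"wy":0,"wz":-1,"dx":0,"dy":0,"dz":0,"jaw":20},
  {"wx":0,"wy":0,"wz":-2,"dx":0,"dy":0,"dz":0,"jaw":20},
  {"wx":0,"wy":0,"wz":-3,"dx":0,"dy":0,"dz":0,"jaw":20},
  {"wx":0,"wy":0,"wz":-4,"dx":0,"dy":0,"dz":0,"jaw":20},
  {"wx":0,"wy":0,"wz":-5,"dx":0,"dy":0,"dz":0,"jaw":20},
  {"wx":0,"wy":0,"wz":-6,"dx":0,"dy":0,"dz":0,"jaw":20},
  {"wx":0,"wy":0,"wz":-7,"dx":0,"dy":0,"dz":0,"jaw":20},
  {"wx":0,"wy":0,"wz":-8,"dx":0,"dy":0,"dz":0,"jaw":20},
  {"wx":0,"wy":0,"wz":-9,"dx":0,"dy":0,"dz":0,"jaw":20},
  {"wx":0,"wy":0,"wz":-9,"dx":0,"dy":0,"dz":0,"jaw":20},
], force=30)

```text
time_s: 20.3
eef_pos: [0.4415, 0.1997, 0.0672]
eef_rot: [2.312, 2.127, 0.001]
contact_force: [-0.7, 0.2, -1.2]
gripper_width: 0.311
```

```bash
python3 - <<'E'
from h import *
st()
# target: +y end faces pin; center=TCP+.002*y_tool
d=np.array([np.cos(np.radians(-4.8)),np.sin(np.radians(-4.8))]);tip=np.array([.502,.1947])
c=tip-d*.035;p=c-.002*d;print(p);tgt([*p,.0682],Rdown(85.2))
snap("11",tb=(180,150,280,240),sb=None,sc=6)
E
```

```text
t 20.3 p [0.4415 0.1997 0.0672] yawx 85.21 z [ 0.  0. -1.] F [-0.7  0.2 -1.2] M [ 0.03 -0.13  0.01] w 27.4 q [ 0.179  0.218  1.956 -0.     0.967 -1.308]
[0.46512976 0.19779608]
{'wx': np.float64(0.0), 'wy': np.float64(-0.0), 'wz': np.float64(0.0), 'dx': np.float64(0.1), 'dy': np.float64(23.7), 'dz': np.float64(-1.0)}
```

View pics/top11.png

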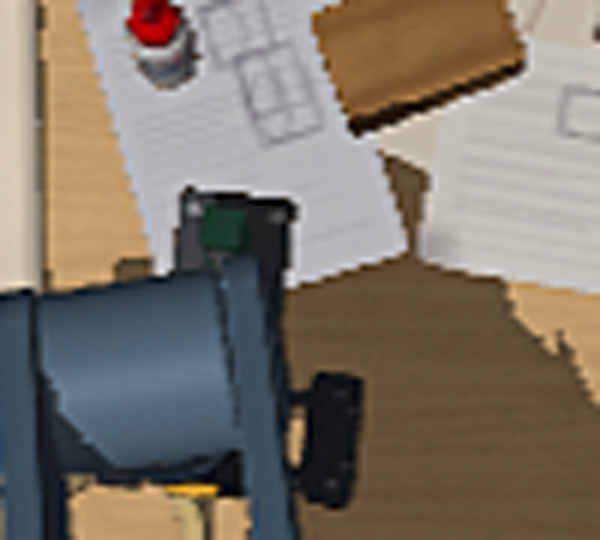

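Request:
drive_tool([
  {"wx":0,"wy":0,"wz":0,"dx":0,"dy":8,"dz":-1,"jaw":20},
  {"wx":0,"wy":0,"wz":0,"dx":0,"dy":16,"dz":-1,"jaw":20},
  {"wx":0,"wy":0,"wz":0,"dx":0,"dy":22,"dz":-1,"jaw":20},
  {"wx":0,"wy":0,"wz":0,"dx":0,"dy":26,"dz":-1,"jaw":20},
  {"wx":0,"wy":0,"wz":0,"dx":0,"dy":28,"dz":-1,"jaw":20},
  {"wx":0,"wy":0,"wz":0,"dx":0,"dy":30,"dz":-1,"jaw":20},
  {"wx":0,"wy":0,"wz":0,"dx":0,"dy":30,"dz":-1,"jaw":20},
], force=30)

```text
time_s: 21.22
eef_pos: [0.4718, 0.1972, 0.0681]
eef_rot: [-2.311, -2.128, 0.0]
contact_force: [0.2, -0.2, -1.6]
gripper_width: 0.319
```

```bash
python3 -c "
from h import *
st()"
```

```text
t 21.23 p [0.4718 0.1972 0.0681] yawx 85.29 z [-0.  0. -1.] F [ 0.2 -0.2 -1.6] M [ 0.05 -0.13  0.07] w 28.1 q [ 0.163  0.27   1.889  0.     0.984 -1.325]
```

Request:
drive_tool([
  {"wx":0,"wy":0,"wz":0,"dx":0,"dy":2,"dz":0,"jaw":20},
  {"wx":0,"wy":0,"wz":0,"dx":0,"dy":3,"dz":0,"jaw":20},
  {"wx":0,"wy":0,"wz":0,"dx":0,"dy":3,"dz":0,"jaw":20},
], force=30)

```text
time_s: 21.6
eef_pos: [0.4749, 0.1969, 0.0681]
eef_rot: [2.311, 2.128, 0.0]
contact_force: [-0.3, -0.3, -1.2]
gripper_width: 0.315
```

```bash
python3 -c "
from h import *
st()"
```

```text
t 21.6 p [0.4749 0.1969 0.0681] yawx 85.29 z [ 0.  0. -1.] F [-0.3 -0.3 -1.2] M [ 0.02 -0.13  0.  ] w 27.7 q [ 0.162  0.275  1.882  0.     0.985 -1.327]
```

Request:
drive_tool([
  {"wx":0,"wy":0,"wz":0,"dx":0,"dy":2,"dz":0,"jaw":20},
  {"wx":0,"wy":0,"wz":0,"dx":0,"dy":4,"dz":0,"jaw":20},
  {"wx":0,"wy":0,"wz":0,"dx":0,"dy":6,"dz":0,"jaw":20},
  {"wx":0,"wy":0,"wz":0,"dx":0,"dy":6,"dz":0,"jaw":20},
], force=30)

```text
time_s: 22.1
eef_pos: [0.481, 0.1964, 0.0681]
eef_rot: [2.311, 2.128, 0.0]
contact_force: [-0.7, 0.2, -1.3]
gripper_width: 0.315
```

```bash
python3 -c "
from h import *
st()"
```

```text
t 22.1 p [0.481  0.1964 0.0681] yawx 85.29 z [ 0.  0. -1.] F [-0.7  0.2 -1.3] M [ 0.04 -0.16  0.03] w 27.8 q [ 0.159  0.285  1.868 -0.     0.988 -1.33 ]
```

Request:
drive_tool([
  {"wx":0,"wy":0,"wz":0,"dx":0,"dy":3,"dz":0,"jaw":20},
  {"wx":0,"wy":0,"wz":0,"dx":0,"dy":6,"dz":0,"jaw":20},
  {"wx":0,"wy":0,"wz":0,"dx":0,"dy":9,"dz":0,"jaw":20},
  {"wx":0,"wy":0,"wz":0,"dx":0,"dy":12,"dz":0,"jaw":20},
  {"wx":0,"wy":0,"wz":0,"dx":0,"dy":12,"dz":0,"jaw":20},
], force=30)

```text
time_s: 22.72
eef_pos: [0.493, 0.1954, 0.0681]
eef_rot: [2.311, 2.128, 0.0]
contact_force: [-0.5, 0.5, -1.9]
gripper_width: 0.317
```

```bash
python3 -c "
from h import *
st()
snap('12',tb=(180,150,280,240),sb=None,sc=6)"
```

```text
t 22.73 p [0.493  0.1954 0.0681] yawx 85.28 z [ 0.  0. -1.] F [-0.5  0.5 -1.9] M [ 0.08 -0.17 -0.01] w 27.9 q [ 0.153  0.306  1.84   0.     0.995 -1.335]
```

View pics/top12.png

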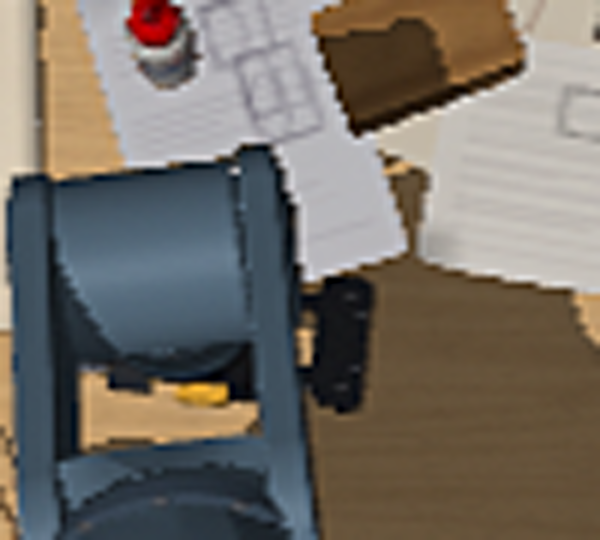

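Request:
drive_tool([
  {"wx":0,"wy":0,"wz":0,"dx":0,"dy":3,"dz":0,"jaw":20},
  {"wx":0,"wy":0,"wz":0,"dx":0,"dy":6,"dz":0,"jaw":20},
  {"wx":0,"wy":0,"wz":0,"dx":0,"dy":8,"dz":0,"jaw":20},
  {"wx":0,"wy":0,"wz":0,"dx":0,"dy":8,"dz":0,"jaw":20},
], force=30)

```text
time_s: 23.28
eef_pos: [0.4988, 0.1949, 0.0675]
eef_rot: [-2.308, -2.126, 0.005]
contact_force: [-6.0, 1.2, 2.0]
gripper_width: 0.313
```

```bash
python3 -c "
from h import *
st()"
```

```text
t 23.27 p [0.4988 0.1949 0.0675] yawx 85.3 z [-0.004 -0.    -1.   ] F [-6.   1.2  2. ] M [0.16 0.85 0.04] w 27.6 q [ 1.500e-01  3.190e-01  1.824e+00  1.000e-03  1.003e+00 -1.339e+00]
```

Request:
drive_tool([
  {"wx":0,"wy":0,"wz":0,"dx":0,"dy":1.5,"dz":0,"jaw":20},
  {"wx":0,"wy":0,"wz":0,"dx":0,"dy":3,"dz":0,"jaw":20},
  {"wx":0,"wy":0,"wz":0,"dx":0,"dy":3,"dz":0,"jaw":20},
], force=30)

```text
time_s: 23.65
eef_pos: [0.4992, 0.1949, 0.067]
eef_rot: [-2.305, -2.124, 0.012]
contact_force: [-14.0, 0.6, 7.6]
gripper_width: 0.315
```

```bash
python3 -c "
from h import *
st()"
```

```text
t 23.65 p [0.4992 0.1949 0.067 ] yawx 85.32 z [-0.01 -0.   -1.  ] F [-14.    0.6   7.6] M [0.23 2.2  0.02] w 27.7 q [ 1.500e-01  3.240e-01  1.819e+00  1.000e-03  1.009e+00 -1.340e+00]
```

Request:
drive_tool([
  {"wx":0,"wy":0,"wz":0,"dx":0,"dy":-6,"dz":0,"jaw":20},
  {"wx":0,"wy":0,"wz":0,"dx":0,"dy":-20,"dz":0,"jaw":20},
  {"wx":0,"wy":0,"wz":0,"dx":0,"dy":-35,"dz":0,"jaw":20},
  {"wx":0,"wy":0,"wz":0,"dx":0,"dy":-52,"dz":0,"jaw":20},
  {"wx":0,"wy":0,"wz":0,"dx":0,"dy":-60,"dz":-20,"jaw":20},
  {"wx":0,"wy":0,"wz":0,"dx":0,"dy":-60,"dz":-80,"jaw":20},
  {"wx":0,"wy":0,"wz":0,"dx":60,"dy":-60,"dz":-130,"jaw":20},
  {"wx":0,"wy":0,"wz":0,"dx":115,"dy":-45,"dz":-180,"jaw":20},
  {"wx":0,"wy":0,"wz":0,"dx":170,"dy":-35,"dz":-210,"jaw":20},
  {"wx":0,"wy":0,"wz":0,"dx":190,"dy":-30,"dz":-210,"jaw":20},
  {"wx":0,"wy":0,"wz":0,"dx":190,"dy":-30,"dz":-210,"jaw":20},
], force=35)

```text
time_s: 25.02
eef_pos: [0.4894, 0.3889, 0.2793]
eef_rot: [2.307, 2.132, 0.005]
contact_force: [-1.3, -0.2, -1.9]
gripper_width: 0.309
```

```bash
cat > fit.py <<'E'
import numpy as np
from scipy.optimize import least_squares
D=[([.2227,-.5296,.2379],[-1.379,.181,1.608,0,1.354,-.206]),([.4106,-.3138,.1109],[-.882,.209,1.857,0,1.075,.552]),([.4164,-.263,.0368],[-.804,.291,1.945,0,.903,1.158]),([.5188,-.0684,.1973],[-.358,.107,1.778,0,1.256,2.484]),([.5079,-.3826,.1676],[-.832,.381,1.506,0,1.256,1.79]),([.4415,.1997,.0672],[.179,.218,1.956,0,.967,-1.308]),([.493,.1954,.0681],[.153,.306,1.84,0,.995,-1.335]),([.5089,-.3839,.0297],[-.832,.561,1.563,0,1.015,1.79])]
E
python3 - <<'E'
from h import *
from fit import *
st()
def res(x):
    a1,L2,L3,h,d=x;o=[]
    for p,q in D:
        s=q[1]+q[2];X=a1+L2*np.sin(q[1])+L3*np.sin(s);z=h+L2*np.cos(q[1])+L3*np.cos(s)
        c,n=np.cos(q[0]),np.sin(q[0]);o+=[X*c-d*n-p[0],X*n+d*c-p[1],z-p[2]]
    return np.array(o)
r=least_squares(res,[0,.5,.5,.0,.118]);print(r.x.round(4),np.abs(r.fun).max())
E
```

```text
t 25.02 p [0.4894 0.3889 0.2793] yawx 85.47 z [ 0.002  0.002 -1.   ] F [-1.3 -0.2 -1.9] M [ 0.07 -0.12 -0.06] w 27.2 q [ 0.482  0.259  1.431  0.     1.448 -1.01 ]
[-0.0275  0.4056  0.5128 -0.0433  0.1177] 0.01596200310596363
```

```bash
python3 - <<'E'
from h import *
from fit import *
D.append(([.4894,.3889,.2793],[.482,.259,1.431,0,1.448,-1.01]))
def res(x):
    a1,L2,L3,h,d,e,k=x;o=[]
    for p,q in D:
        s=q[1]+q[2];X=a1+L2*np.sin(q[1]+k)+L3*np.sin(s)+e*np.cos(s);z=h+L2*np.cos(q[1]+k)+L3*np.cos(s)-e*np.sin(s)
        c,n=np.cos(q[0]),np.sin(q[0]);o+=[X*c-d*n-p[0],X*n+d*c-p[1],z-p[2]]
    return np.array(o)
for f in (0,1):
    g=(lambda x:res(np.r_[x,0])) if f==0 else res
    r=least_squares(g,[0,.5,.5,.0,.118,0]+([0] if f else []));print(r.x.round(4),np.abs(r.fun).max());print((r.fun.reshape(-1,3)*1000).round(1).tolist())
E
```

```text
[1.000e-04 4.387e-01 5.145e-01 1.500e-03 1.177e-01 8.560e-02] 0.0007044239282431586
[[0.1, -0.5, 0.1], [0.1, 0.2, -0.1], [-0.0, 0.5, 0.0], [-0.1, 0.0, -0.1], [0.4, -0.6, -0.2], [0.1, -0.2, 0.2], [0.4, -0.2, -0.0], [-0.2, 0.2, 0.1], [-0.7, -0.4, 0.0]]
[ 2.000e-04  4.387e-01  5.145e-01  1.500e-03  1.177e-01  8.560e-02
 -4.000e-04] 0.0007040008868864911
[[0.1, -0.5, 0.1], [0.1, 0.2, -0.1], [-0.0, 0.5, 0.0], [-0.1, 0.0, -0.1], [0.4, -0.6, -0.2], [0.1, -0.2, 0.2], [0.4, -0.2, -0.0], [-0.1, 0.2, 0.1], [-0.7, -0.4, 0.0]]
```

Request:
drive_tool([
  {"wx":0,"wy":0,"wz":0,"dx":-50,"dy":-10,"dz":0,"jaw":20},
  {"wx":0,"wy":0,"wz":0,"dx":-110,"dy":-20,"dz":0,"jaw":20},
  {"wx":0,"wy":0,"wz":0,"dx":-170,"dy":-30,"dz":0,"jaw":20},
  {"wx":0,"wy":0,"wz":0,"dx":-230,"dy":-40,"dz":0,"jaw":20},
  {"wx":0,"wy":0,"wz":0,"dx":-290,"dy":-50,"dz":0,"jaw":20},
  {"wx":0,"wy":1,"wz":0,"dx":-330,"dy":-50,"dz":0,"jaw":20},
  {"wx":0,"wy":2,"wz":0,"dx":-340,"dy":-50,"dz":0,"jaw":20},
  {"wx":0,"wy":2,"wz":0,"dx":-340,"dy":-50,"dz":0,"jaw":20},
  {"wx":0,"wy":2,"wz":0,"dx":-340,"dy":-50,"dz":0,"jaw":20},
], force=35)

```text
time_s: 26.15
eef_pos: [0.4108, 0.0515, 0.2774]
eef_rot: [-2.122, -1.951, -0.371]
contact_force: [-0.5, 0.3, -0.2]
gripper_width: 0.314
```

```bash
python3 - <<'E'
from h import *
st()
p,r,s=pose();q=np.array(s["qpos"])
for sg in(1,-1):
    M=R.from_euler("z",q[0])*R.from_euler("y",q[1]+q[2])*R.from_euler("z",sg*q[3])*R.from_euler("y",q[4])*R.from_euler("z",q[5]+np.pi)
    print(sg,np.degrees((M.inv()*r).magnitude()))
    for sd in (1,):
        Ls=q[1]+q[2];X=.4387*np.sin(q[1])+.5145*np.sin(Ls)+.0856*np.cos(Ls);z0=.0015+.4387*np.cos(q[1])+.5145*np.cos(Ls)-.0856*np.sin(Ls)
        c,n=np.cos(q[0]),np.sin(q[0]);pos=np.array([X*c-.1177*n,X*n+.1177*c,z0]);zt=r.as_matrix()[:,2]
        print("p diff",p-pos,"zt-down",zt-[0,0,-1])
E
```

```text
t 26.15 p [0.4108 0.0515 0.2774] yawx 85.18 z [ 0.027  0.34  -0.94 ] F [-0.5  0.3 -0.2] M [-0.13 -0.14 -0.02] w 27.7 q [-0.429 -0.242  1.977  0.326  1.532 -1.949]
1 2.107586256087044e-14
p diff [0.00868263 0.10580719 0.01867267] zt-down [0.02734445 0.33958821 0.05982335]
-1 37.38325159451277
p diff [0.00868263 0.10580719 0.01867267] zt-down [0.02734445 0.33958821 0.05982335]
```

```bash
cat > ik.py <<'E'
from h import *
LO=np.array([-2.99,-.89,.3,-1.14,0,-3.12]);HI=np.array([2.99,2.07,2.58,4.28,2.63,3.12])
h,L2,L3,e,d,Lt=.3131,.4387,.5145,.0856,.1177,.3116
def Rq(q):return R.from_euler("z",q[0])*R.from_euler("y",q[1]+q[2])*R.from_euler("z",q[3])*R.from_euler("y",q[4])*R.from_euler("z",q[5]+np.pi)
def fk(q):
    s=q[1]+q[2];X=L2*np.sin(q[1])+L3*np.sin(s)+e*np.cos(s);Z=h+L2*np.cos(q[1])+L3*np.cos(s)-e*np.sin(s)
    c,n=np.cos(q[0]),np.sin(q[0]);r=Rq(q);return np.array([X*c-d*n,X*n+d*c,Z])+Lt*r.as_matrix()[:,2],r
def ik(p,r):
    w=np.array(p)-Lt*r.as_matrix()[:,2];out=[]
    rho=np.hypot(w[0],w[1])
    if rho<d: return out
    q1=np.arctan2(w[1],w[0])-np.arcsin(d/rho);X=np.sqrt(rho**2-d**2);Z=w[2]-h
    B=np.hypot(L3,e);D2=X*X+Z*Z;cg=(D2-L2**2-B**2)/(2*L2*B)
    if abs(cg)>1:return out
    g=np.arccos(cg);b=np.arctan2(e,L3) # forearm dir offset: L3 along s, e along s+90deg(toward larger angle)
    q2=np.arctan2(X,Z)-np.arctan2(B*np.sin(g),L2+B*np.cos(g));q3=g-b
    M=R.from_euler("z",q1)*R.from_euler("y",q2+q3)
    a=(M.inv()*r*R.from_euler("z",np.pi)).as_euler("ZYZ") # q4,q5,q6
    for q4,q5,q6 in((a[0],a[1],a[2]),(a[0]+np.pi,-a[1],a[2]+np.pi)):
        for k in(-1,0,1):
            for m in(-1,0,1):
                q=np.array([q1,q2,q3,q4+2*np.pi*k,q5,q6+2*np.pi*m])
                if (q>=LO-1e-9).all() and (q<=HI+1e-9).all(): out.append(q)
    return out
def Rup(phi): # tool z horizontal azimuth phi deg, y up
    a=np.radians(phi);z=np.array([np.cos(a),np.sin(a),0]);y=np.array([0,0,1.]);return R.from_matrix(np.c_[np.cross(y,z),y,z])
E
python3 - <<'E'
from ik import *
p,r,s=pose();q=np.array(s["qpos"]);print(fk(q)[0]-p,[x.round(3) for x in ik(p,r)],q.round(3))
for pos in([.42,.06,.2],[.45,.1,.2],[.5,.02,.2]):
  for phi in range(-30,181,15):
    for x in ik(pos,Rup(phi)): print(pos,phi,x.round(2))
E
```

```text
[-1.62102057e-04  8.49683778e-06 -3.17133842e-05] [array([-0.429, -0.242,  1.977,  0.326,  1.532, -1.949])] [-0.429 -0.242  1.977  0.326  1.532 -1.949]
[0.42, 0.06, 0.2] -30 [0.5  0.4  2.45 4.18 1.42 1.32]
[0.42, 0.06, 0.2] 45 [-1.15  0.39  2.47  1.22  1.67  1.83]
[0.42, 0.06, 0.2] 60 [-1.03  0.46  2.28  1.1   1.76  1.93]
[0.42, 0.06, 0.2] 75 [-0.9   0.53  2.1   0.99  1.87  1.99]
[0.42, 0.06, 0.2] 90 [-0.78  0.61  1.92  0.89  1.98  2.03]
[0.42, 0.06, 0.2] 105 [-0.66  0.69  1.76  0.78  2.11  2.03]
[0.42, 0.06, 0.2] 120 [-0.54  0.77  1.6   0.66  2.23  2.01]
[0.42, 0.06, 0.2] 135 [-0.42  0.83  1.47  0.51  2.34  1.94]
[0.42, 0.06, 0.2] 150 [-0.31  0.89  1.36  0.34  2.43  1.83]
[0.42, 0.06, 0.2] 165 [-0.19  0.93  1.29  0.12  2.5   1.66]
[0.42, 0.06, 0.2] 180 [-0.08  0.95  1.25 -0.14  2.52  1.46]
[0.45, 0.1, 0.2] -30 [0.57 0.44 2.34 4.26 1.41 1.24]
[0.45, 0.1, 0.2] -15 [0.35 0.38 2.52 3.77 1.38 1.43]
[0.45, 0.1, 0.2] 45 [-0.95  0.4   2.46  1.41  1.62  1.85]
[0.45, 0.1, 0.2] 60 [-0.88  0.46  2.28  1.24  1.71  1.95]
[0.45, 0.1, 0.2] 75 [-0.78  0.54  2.09  1.11  1.82  2.03]
[0.45, 0.1, 0.2] 9
[... 331 characters left out ...]
76]
[0.45, 0.1, 0.2] 180 [-0.02  1.01  1.13 -0.04  2.58  1.53]
[0.5, 0.02, 0.2] -30 [0.23 0.42 2.39 3.93 1.33 1.34]
[0.5, 0.02, 0.2] -15 [-0.09  0.38  2.55  3.32  1.36  1.53]
[0.5, 0.02, 0.2] 30 [-0.99  0.4   2.44  1.63  1.55  1.87]
[0.5, 0.02, 0.2] 45 [-0.97  0.46  2.27  1.4   1.64  1.98]
[0.5, 0.02, 0.2] 60 [-0.91  0.54  2.08  1.23  1.76  2.06]
[0.5, 0.02, 0.2] 75 [-0.83  0.63  1.88  1.1   1.89  2.12]
[0.5, 0.02, 0.2] 90 [-0.73  0.72  1.7   0.98  2.03  2.15]
[0.5, 0.02, 0.2] 105 [-0.63  0.81  1.51  0.86  2.18  2.16]
[0.5, 0.02, 0.2] 120 [-0.53  0.9   1.35  0.74  2.32  2.12]
[0.5, 0.02, 0.2] 135 [-0.43  0.97  1.2   0.58  2.46  2.04]
[0.5, 0.02, 0.2] 150 [-0.33  1.03  1.08  0.37  2.57  1.89]
```

Request:
drive_tool([
  {"wx":0,"wy":-1,"wz":0,"dx":0,"dy":0,"dz":0,"jaw":20},
  {"wx":0,"wy":-2,"wz":0,"dx":0,"dy":0,"dz":0,"jaw":20},
  {"wx":0,"wy":-2,"wz":0,"dx":0,"dy":0,"dz":0,"jaw":20},
], force=35)

```text
time_s: 26.52
eef_pos: [0.4112, 0.0559, 0.2785]
eef_rot: [2.299, 2.14, 0.0]
contact_force: [0.1, 0.2, -1.0]
gripper_width: 0.313
```

Request:
drive_tool([
  {"wx":0,"wy":0,"wz":1,"dx":0,"dy":0,"dz":-10,"jaw":20},
  {"wx":0,"wy":0,"wz":2,"dx":0,"dy":0,"dz":-20,"jaw":20},
  {"wx":0,"wy":0,"wz":3,"dx":0,"dy":0,"dz":-20,"jaw":20},
  {"wx":0,"wy":0,"wz":4,"dx":0,"dy":0,"dz":-20,"jaw":20},
  {"wx":0,"wy":0,"wz":5,"dx":0,"dy":0,"dz":-20,"jaw":20},
  {"wx":0,"wy":0,"wz":6,"dx":0,"dy":0,"dz":-20,"jaw":20},
  {"wx":0,"wy":0,"wz":7,"dx":0,"dy":0,"dz":-20,"jaw":20},
  {"wx":0,"wy":0,"wz":8,"dx":0,"dy":0,"dz":-20,"jaw":20},
  {"wx":0,"wy":0,"wz":9,"dx":0,"dy":0,"dz":-20,"jaw":20},
  {"wx":0,"wy":0,"wz":10,"dx":0,"dy":0,"dz":-20,"jaw":20},
  {"wx":0,"wy":0,"wz":11,"dx":0,"dy":0,"dz":-20,"jaw":20},
], force=35)

```text
time_s: 27.9
eef_pos: [0.4112, 0.0524, 0.2976]
eef_rot: [-3.065, 0.678, 0.002]
contact_force: [0.4, -0.9, -0.9]
gripper_width: 0.311
```

Request:
drive_tool([
  {"wx":0,"wy":0,"wz":1,"dx":0,"dy":0,"dz":0,"jaw":20},
  {"wx":0,"wy":0,"wz":2,"dx":0,"dy":0,"dz":0,"jaw":20},
  {"wx":0,"wy":0,"wz":3,"dx":0,"dy":0,"dz":0,"jaw":20},
  {"wx":0,"wy":0,"wz":4,"dx":0,"dy":0,"dz":0,"jaw":20},
  {"wx":0,"wy":0,"wz":5,"dx":0,"dy":0,"dz":0,"jaw":20},
  {"wx":0,"wy":0,"wz":6,"dx":0,"dy":0,"dz":0,"jaw":20},
  {"wx":0,"wy":0,"wz":7,"dx":0,"dy":0,"dz":0,"jaw":20},
  {"wx":0,"wy":0,"wz":8,"dx":0,"dy":0,"dz":0,"jaw":20},
  {"wx":0,"wy":0,"wz":9,"dx":0,"dy":0,"dz":0,"jaw":20},
  {"wx":0,"wy":0,"wz":10,"dx":0,"dy":0,"dz":0,"jaw":20},
  {"wx":0,"wy":0,"wz":10,"dx":0,"dy":0,"dz":0,"jaw":20},
], force=35)

```text
time_s: 29.28
eef_pos: [0.4113, 0.0522, 0.2977]
eef_rot: [-1.462, 2.781, 0.003]
contact_force: [-0.3, 0.2, -1.3]
gripper_width: 0.312
```

```bash
python3 - <<'E'
from ik import *
st()
p,r,s=pose();q0=np.array(s["qpos"]);q1=ik([.45,.1,.2],Rup(75))[0];print(q1.round(3))
prev=(p,r)
N=14
for i in range(1,N+1):
    u=i/N;u=u*u*(3-2*u);q=q0+u*(q1-q0);P,Q=fk(q)
    d=r.inv().apply(P-p)*1000;w=(r.inv()*Q).as_rotvec()*18/np.pi
    wr=P-Lt*Q.as_matrix()[:,2]
    print(i,"w",w.round(2),"d",d.round(1),"| P",P.round(3),"wrist",wr.round(3),"step",np.linalg.norm(P-prev[0]).round(3),np.degrees((prev[1].inv()*Q).magnitude()).round(1));prev=(P,Q)
E
```

```text
t 29.27 p [0.4113 0.0522 0.2977] yawx -124.54 z [-0.001  0.002 -1.   ] F [-0.3  0.2 -1.3] M [ 0.07 -0.   -0.  ] w 27.5 q [-1.630e-01 -2.480e-01  1.904e+00  2.000e-03  1.487e+00  2.010e+00]
[-0.782  0.538  2.089  1.108  1.818  2.027]
1 w [-0.14 -0.04  0.06] d [-0.4  2.3  5.9] | P [0.41  0.054 0.292] wrist [0.415 0.047 0.603] step 0.006 1.6
2 w [-0.52 -0.15  0.24] d [-2.1  8.8 21.3] | P [0.405 0.059 0.276] wrist [0.424 0.035 0.587] step 0.017 4.4
3 w [-1.1  -0.34  0.52] d [-5.3 18.9 42.4] | P [0.399 0.067 0.255] wrist [0.435 0.016 0.56 ] step 0.024 6.7
4 w [-1.83 -0.61  0.9 ] d [-10.5  31.6  65.1] | P [0.391 0.079 0.233] wrist [ 0.447 -0.009  0.527] step 0.026 8.7
5 w [-2.66 -0.98  1.37] d [-18.3  44.8  85.2] | P [0.385 0.093 0.213] wrist [ 0.455 -0.038  0.487] step 0.025 10.2
6 w [-3.53 -1.44  1.91] d [-28.4  55.8 100.2] | P [0.381 0.107 0.198] wrist [ 0.458 -0.069  0.443] step 0.021 11.2
7 w [-4.41 -1.98  2.5 ] d [-39.8  61.8 108.9] | P [0.383 0.12  0.189] wrist [ 0.454 -0.1    0.397] step 0.016 11.8
8 w [-5.23 -2.6   3.1 ] d [-50.9  60.9 111.8] | P [0.39  0.129 0.186] wrist [ 0.445 -0.129  0.353] step 0.011 11.9
9 w [-5.97 -3.25  3.7 ] d [-59.6  53.1 110.5] | P [0.401 0.132 0.187] wrist [ 0.431 -0.153  0.311] step 0.012 11.5
10 w [-6.59 -3.9   4.26] d [-64.7  39.8 107. ] | P [0.415 0.128 0.191] wrist [ 0.414 -0.172  0.274] step 0.015 10.6
11 w [-7.09 -4.51  4.74] d [-66.   24.2 103.2] | P [0.429 0.12  0.195] wrist [ 0.397 -0.186  0.243] step 0.016 9.1
12 w [-7.44 -5.01  5.13] d [-64.5   9.5 100.2] | P [0.44  0.111 0.198] wrist [ 0.383 -0.195  0.22 ] step 0.015 7.1
13 w [-7.66 -5.34  5.38] d [-62.3  -1.   98.3] | P [0.447 0.103 0.199] wrist [ 0.373 -0.199  0.205] step 0.011 4.7
14 w [-7.73 -5.47  5.47] d [-61.3  -5.   97.7] | P [0.45 0.1  0.2 ] wrist [ 0.369 -0.201  0.2  ] step 0.004 1.7
```

Request:
drive_tool([
  {"wx":-0.5,"wy":-0.15,"wz":0.25,"dx":-2,"dy":9,"dz":21,"jaw":20},
  {"wx":-1.1,"wy":-0.35,"wz":0.5,"dx":-5,"dy":19,"dz":42,"jaw":20},
  {"wx":-1.85,"wy":-0.6,"wz":0.9,"dx":-10.5,"dy":32,"dz":65,"jaw":20},
  {"wx":-2.65,"wy":-1,"wz":1.35,"dx":-18,"dy":45,"dz":85,"jaw":20},
  {"wx":-3.5,"wy":-1.4,"wz":1.9,"dx":-28,"dy":55,"dz":98,"jaw":20},
  {"wx":-4.2,"wy":-1.85,"wz":2.35,"dx":-37,"dy":60,"dz":105,"jaw":20},
  {"wx":-4.8,"wy":-2.3,"wz":2.8,"dx":-45,"dy":61,"dz":108,"jaw":20},
  {"wx":-5.4,"wy":-2.75,"wz":3.25,"dx":-53,"dy":59,"dz":109,"jaw":20},
  {"wx":-6,"wy":-3.25,"wz":3.7,"dx":-60,"dy":53,"dz":109,"jaw":20},
  {"wx":-6.6,"wy":-3.9,"wz":4.25,"dx":-65,"dy":40,"dz":106,"jaw":20},
  {"wx":-7.1,"wy":-4.5,"wz":4.75,"dx":-66,"dy":24,"dz":103,"jaw":20},
  {"wx":-7.45,"wy":-5,"wz":5.15,"dx":-64.5,"dy":9.5,"dz":100,"jaw":20},
  {"wx":-7.73,"wy":-5.47,"wz":5.47,"dx":-61.3,"dy":-5,"dz":97.7,"jaw":20},
  {"wx":-7.73,"wy":-5.47,"wz":5.47,"dx":-61.3,"dy":-5,"dz":97.7,"jaw":20},
  {"wx":-7.73,"wy":-5.47,"wz":5.47,"dx":-61.3,"dy":-5,"dz":97.7,"jaw":20},
  {"wx":-7.73,"wy":-5.47,"wz":5.47,"dx":-61.3,"dy":-5,"dz":97.7,"jaw":20},
], force=35)

```text
time_s: 31.28
eef_pos: [0.4508, 0.0994, 0.2007]
eef_rot: [0.272, 2.083, 2.075]
contact_force: [0.1, -0.1, -1.1]
gripper_width: 0.312
```

```bash
python3 - <<'E'
from ik import *
st();p,r,s=pose();print(r.as_matrix().round(3));tgt([.45,.1,.2],Rup(75))
from workcell import cams
for n in("scene","top"):
    c=cams.read_camera(n);np.savez(f"pics/{n}13.npz",**c);cv2.imwrite(f"pics/{n}13.png",cv2.resize(c["frame"][:,:,::-1],(800,600),interpolation=cv2.INTER_CUBIC))
E
```

```text
t 31.27 p [0.4508 0.0994 0.2007] yawx 164.88 z [ 0.261  0.965 -0.003] F [ 0.1 -0.1 -1.1] M [-0.53  0.12  0.04] w 27.5 q [-0.783  0.533  2.089  1.109  1.817  2.027]
[[-0.965 -0.003  0.261]
 [ 0.261  0.004  0.965]
 [-0.004  1.    -0.003]]
{'wx': np.float64(-0.02), 'wy': np.float64(0.01), 'wz': np.float64(0.02), 'dx': np.float64(0.9), 'dy': np.float64(-0.7), 'dz': np.float64(0.4)}
```

View pics/scene13.png

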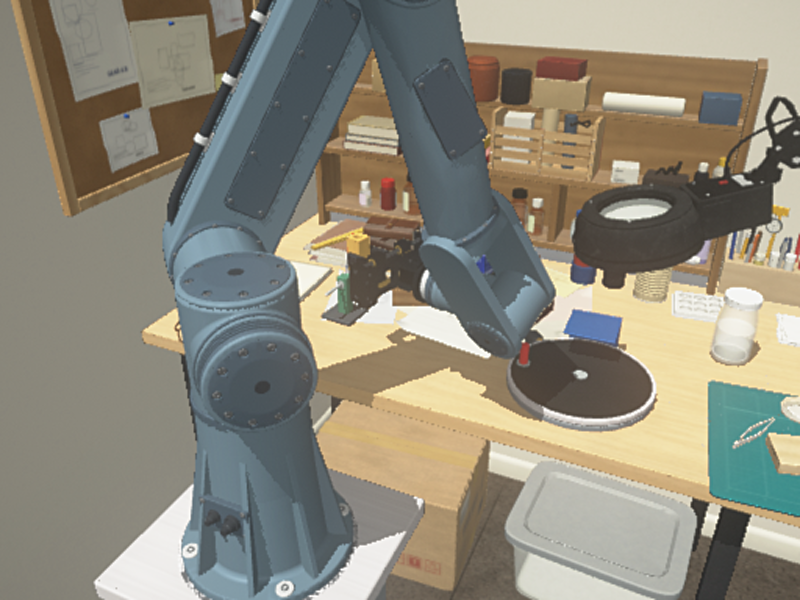

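View pics/top13.png

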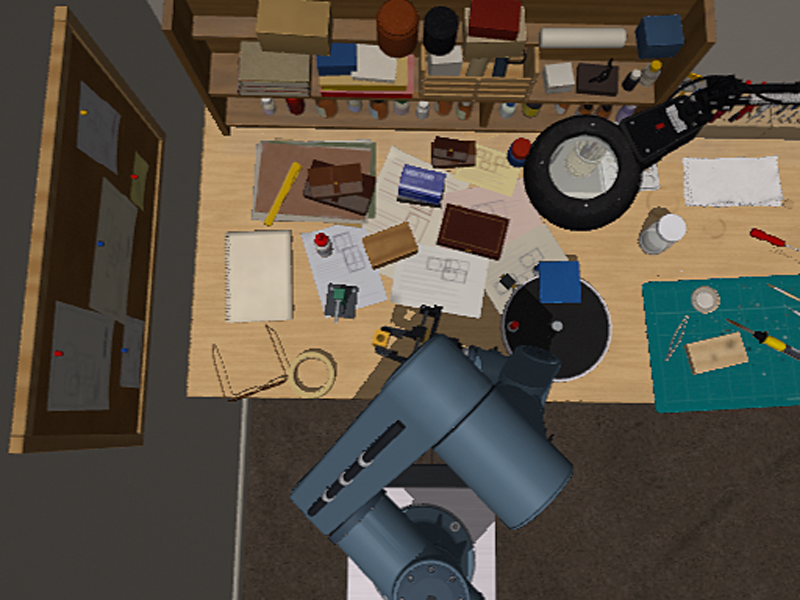

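```bash
python3 - <<'E'
from h import *
t=load("pics/top13.npz");s=load("pics/scene13.npz")
crop(t,225,185,295,235,11,"pics/z13t.png");crop(s,205,135,285,195,10,"pics/z13s.png");crop(t,310,155,410,255,6,"pics/z13tt.png")
E
```

```text
(no output)
```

View pics/z13t.png

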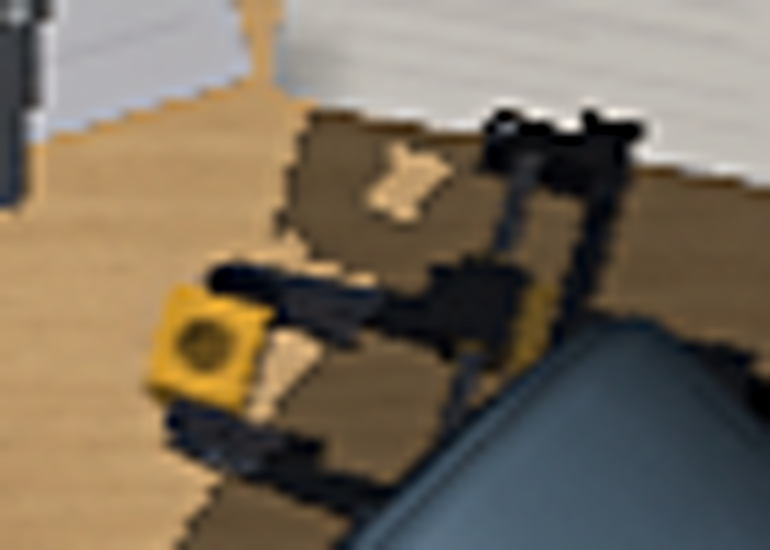

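View pics/z13s.png

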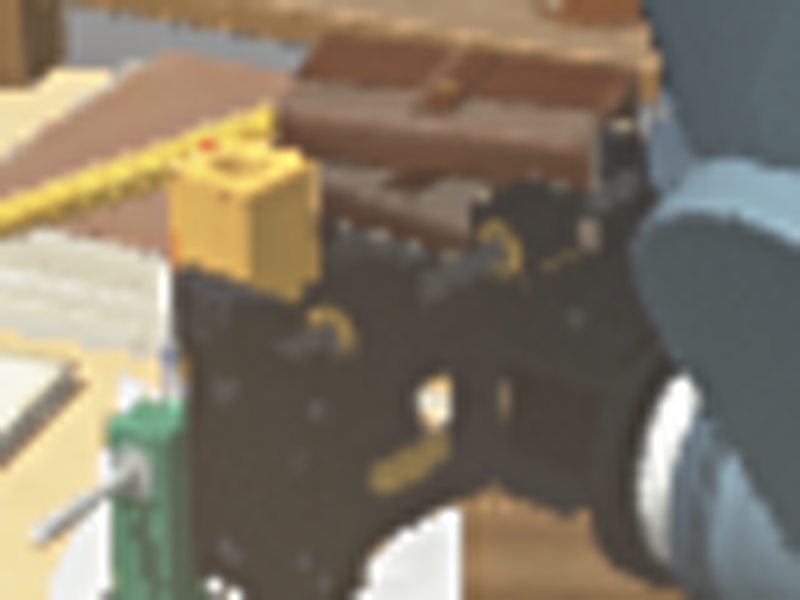

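View pics/z13tt.png

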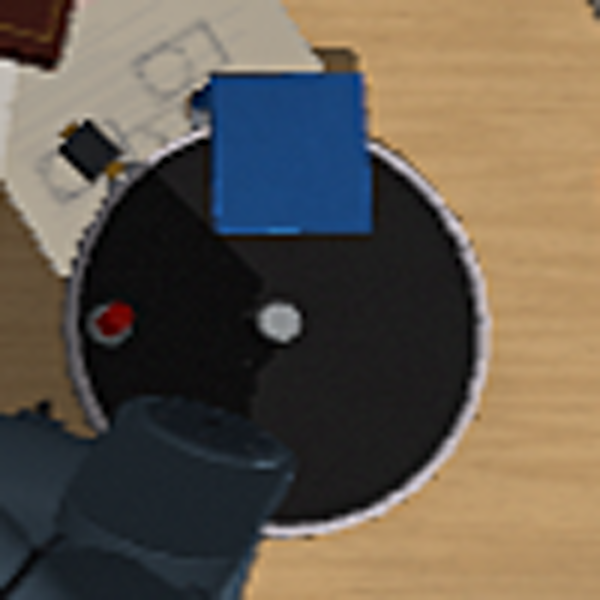

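```bash
python3 - <<'E'
from h import *
t=load("pics/top13.npz");s=load("pics/scene13.npz")
p=np.array([.4508,.0994,.2007]);r=np.array([[-.965,-.003,.261],[.261,.004,.965],[-.004,1,-.003]])
c=p-.006*r[:,2]+.0025*r[:,1]
for zz in(.032,-.032):
    for a,b in((1,1),(1,-1),(-1,-1),(-1,1)):
        q=c+r@np.array([.014*a,zz,.014*b]);print(zz,a,b,"S",((w2pix(s,q)-[205,135]+.5)*10).round(),"T",((w2pix(t,q)-[225,185]+.5)*11).round())
T=lambda x,y,z:pix2w(t,(x+.5)/6-.5+310,(y+.5)/6-.5+155,z)
b=T(109,326,.022);hb=T(280,320,.026);print(b,hb,np.degrees(np.arctan2(*(b-hb)[:2][::-1])))
E
```

```text
0.032 1 1 S [166. 171.] T [143. 385.]
0.032 1 -1 S [243. 197.] T [241. 413.]
0.032 -1 -1 S [314. 164.] T [269. 316.]
0.032 -1 1 S [237. 138.] T [171. 289.]
-0.032 1 1 S [176. 385.] T [150. 411.]
-0.032 1 -1 S [252. 414.] T [244. 437.]
-0.032 -1 -1 S [321. 378.] T [271. 344.]
-0.032 -1 1 S [246. 350.] T [177. 318.]
[ 0.50629932 -0.19878816  0.022     ] [ 0.51078719 -0.29855183  0.026     ] 92.57571352749021
```

```bash
python3 - <<'E'
from h import *
from workcell import robot
st();print(robot.close_job())
E
```

```text
t 31.38 p [0.4508 0.0994 0.2007] yawx 164.86 z [ 0.261  0.965 -0.003] F [ 0.3  0.7 -1.1] M [-0.55  0.12  0.03] w 27.8 q [-0.783  0.534  2.089  1.11   1.817  2.028]
the job is handed in; nothing more can be done
None
```

I handed the job in at 31.4 s. The turntable is in its detent, and the arm holds the spacer still and upright, deep hole up, about 20 cm above the desk.

- **Turntable:** I turned it clockwise by the red post and on the first pass pushed it about 3° past the detent. I brought it back until it was held on both sides (about 10 N going forward, 6.6 N going back). The last pictures put the post at about 91.5° to 92.6°. The detent should be near 91.1°, so they differ by up to 1.5°, about what the pictures can resolve.
- **Spacer ends:** The first end stopped on the gauge pin after about 3 mm, where 4 mm was expected. I did not probe the face separately to rule out a missed recess. The other end took the pin freely and bottomed out about 24 mm of travel deeper, which fits 34 mm against 4 mm once the off-centre grip is allowed for.
- **Last checks:**
  - The tool axes are within about 0.3° of upright, and the hole shows facing up in the top view.
  - The visible edges of the spacer match an upright spacer to about 2°.
  - The grip is steady at 27.8 mm, with only the spacer's weight on the wrist.
  - The wrist hangs over the turntable's near edge without touching it.
  - The other things look unmoved in the last pictures, judged by eye only.

Once, while leaving the gauge, I moved to the left instead of the right. It was high above the desk and touched nothing.

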